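Get the rail out from behind the setup blocks and into the weld jig

ROBOT

A 6-joint arm with a two-finger parallel gripper is mounted at the origin on the work surface. World frame = base frame: x ahead of the robot, y to its left, z up, the work surface at z = 0. Lengths are in m, angles in rad, forces in N, time in s.
With the tool pointing down it reaches from about 0.2 to 0.875 m from the base axis. Payload 3.4 kg.
Tool frame: the origin (TCP) lies between the finger pads; the fingertips stand 19 mm ahead of it and the grasp point (between the pads) is the TCP; z points along the fingers, x is the direction in which the jaws open and shut, and the axes are right-handed (so a half turn about z gives the same grasp; the last joint's range is limited). The gripper opens to 94 mm and grips with 3 to 60 N. Pads are 16 mm wide; open, the fingers measure 119 mm over their backs; the gripper's body (75 mm by 177 mm) begins 78 mm behind the grasp point.
Start: joints at [-1.439, 0.276, 1.505, -0, 1.361, -0.121], TCP at [0.144, -0.557, 0.224] pointing down, gripper open.
Joint ranges: [-2.89, 2.89], [-0.75, 2.08], [0.22, 2.7], [-1.18, 4.32], [0.11, 2.71], [-2.7, 2.7]. Speed limits (rad/s): [2.57, 2.57, 3.14, 3.14, 3.14, 3.14].

INTERFACE

Orientations are given as a rotation vector (axis times angle).
In Python, from station import readout, optics, ctrl gives the robot as it stands.
- The arm moves only by the tool step_arm, never from a script. Its argument "increments" is a list that holds one entry, the list of rows, each a list of 5 numbers: the closure, from -1 (fully open) to 1 (shut), then the shift along the tool's x, y, z normalised to -1 to 1, where 1 is 0.4 m, then the turn about the tool's z normalised to -1 to 1, where 1 is pi rad. In form: [[[grip, x, y, z, yaw], ...]]. A call has 1 to 5 rows; each row is the pose to reach, as a shift and turn from the pose commanded when the call began, along the tool's axes at that moment, turning the shorter way round; what a row does not reach only later rows make up. A row lasts 1/12 s, in which the tool goes at most 41.7 mm and 7.16 degrees, less where a joint would pass 70% of its speed; a pose out of reach is approached as far as the arm can. A call with a number of a shift or a turn outside -1 to 1 is refused whole. A call with a gripper value outside its range is refused whole. The fingers move at their own pace and stop on an object; the grip force is fixed at half the most. Time passes only in rows, so rows that repeat a pose let the fingers close. It gives the time, the measured TCP pose, the force and the opening at its end, in the units of the state.
- readout.read_state(): the state, without advancing time (a new reading comes with each control period).
- optics.snapshot(name): name is "scene" or "top"; returns a dict with "image" (384x512x3 uint8, blue, green, red), "depth" (384x512 float32, m along the optical axis (not along the pixel's ray), 0 where there is no reading), "fov_y" (degrees; the focal length in pixels is half the picture's height over the tangent of half this angle, whatever the lens; pixels are square), "cx", "cy" (the principal point, pixels), "R" (3x3) and "t" (3): a world point X has camera coordinates R X + t. Camera axes: x right, y down, z forward; pixel columns grow to the right and rows downward; lengths in m; the calibration is good to about 2 mm. A picture is of the moment at which its call begins.
- ctrl.finish_job(): hands the job in, once; it reports no verdict.
The state is a dict: "time": time; "joint_positions": joint angles; "dq": joint speeds; "effort": joint torques, N m; "position": TCP position; "ee_rot": TCP orientation; "ft_force": force on the tool from outside, world axes, zero at the start; "moment": the same for the moment, N m; "finger_gap": finger opening in m.
Only numpy, scipy, OpenCV 4.12 (cv2) and the standard library are available. Lean on these libraries where they do the work, as an engineer would, in place of code of your own. Each camera call takes 0.05 s, during which the arm holds its last target.

TASK

Three setup blocks stand on the dark marks of the open rack, in the way of the square-tube rail lying behind them. First move all three blocks to stand upright on the plywood board and leave the rail where it is meanwhile; then lay the rail flat in the weld jig between its corner stops, and only after that stand each block back on the mark where it stood at the start. Never tip a block or the rail over, and do not disturb the beam, the hammer or the rod frame.

Things in the scene. Friction and masses are not known exactly. Their poses are not given: they have to be found in the camera images.
- vblock: V-block: bright steel block 42 x 42 mm, 70 mm tall, with a V-shaped (stepped) groove 14 mm deep across its top, running along its own y; solid below. Origin: centre of its underside; z up. About 0.6 kg. Its flat faces towards +x and -x are whole up to the top.
- slug: Round slug: plain upright steel cylinder 42 mm in diameter, 70 mm tall, small dark centre hole drawn on its top. Origin: centre of its underside; z up. About 0.6 kg.
- tubestub: Tube stub: upright offcut of square steel tube, 42 x 42 mm outside, wall 5 mm, 70 mm tall, hollow and open at the top. Origin: centre of its underside; z up, x and y square to its faces. About 0.45 kg.
- rail: Rail: piece of square steel tube 150 mm long (own x), 25 mm wide (y) and 25 mm high, with two dark holes on top. Origin: centre of its underside; z up. It lies behind the blocks, along the rack's y. About 0.25 kg. Either end may face either way in the jig.
- rack: Rack: fixed grey sheet-steel tray, own x from -65 (open front) to +85 mm, 200 mm wide (y). Floor 6 mm above the table; upstands 19 mm high, 4 mm thick at both sides and at the back (+x). Origin on the table; z up. Dark flat 52 mm square marks at x = -35, y = -60, 0, +60 mm, one block on each within 2 mm, turned at most 0.1 rad. The rail starts at x = 8, y = 0, 9 mm behind the blocks.
- board: Plywood board, the side area for the blocks: fixed, 110 mm (own x) by 230 mm (own y), 10 mm thick. Origin: centre of its underside on the table, z up; its top is 10 mm above the origin. All three blocks fit side by side along its y, 70 mm apart.
- jig: Weld jig: fixed aluminium bed 200 mm long (own x), 90 mm wide (y), 8 mm thick, with dark corner stops 14 mm high above the bed that leave a nest 166 x 39 mm for the rail, centred on the origin, along x. The side stops cover only the end 26 mm of the nest; its middle 114 mm are open at both sides. Origin: centre of the underside, on the table; z up.
- beam: Bystander: grey steel beam 220 x 60 x 60 mm lying on the table. Origin: centre of its underside. Leave alone.
- hammer: Bystander: hammer lying on the table, some 200 mm long, handle to its own -x. Leave alone.
- frame: Bystander: welded frame of dark square rod, 119 x 119 mm and 130 mm tall, standing on the table. Origin: centre of its foot. Leave alone.
There are look-alikes about, which are no part of the job. Leave any green or orange look-alike of the vblock alone.

How it is judged:
By the outcome, as a careful person would: the job done as asked, in the order asked, and still so for the second after the job is handed in, with the robot touching nothing.
It also fails if it takes over 136 s, if anything falls off the work surface, if the arm or the gripper's body presses on something with over 40 N, if the wrist force passes 120 N, or if a joint passes its speed limit or range.

## Working session

There is one attempt and no reset: what is moved stays moved. The work goes in short steps, Python scripts to look and compute and a tool call to move; the robot and the scene stay as the last step left them, time stands still between calls to the robot, and variables do not carry over. Pictures are saved under pics/ and viewed, and the job is handed in when it is done.

Besides the shell and the picture viewer there is one more tool, called as a command line: name --argument value ..., lists and objects as JSON in quotes. step_arm: Moves the arm, as the interface text tells. Scaled input: -1 to 1 covers 0.4 m each way for a shift and pi rad each way for a turn. Its arguments: {"type":"object","properties":{"increments":{"type":"array","items":{"type":"array","items":{"type":"array","items":{"type":"number"}}}}},"required":["increments"]}

```bash
ls; mkdir -p pics
python3 - <<'E'
from station import readout, optics
import cv2,numpy as np
print(readout.read_state())
for n in("scene","top"):
    s=optics.snapshot(n); cv2.imwrite(f"pics/{n}0.png",s["image"]); np.savez(f"{n}0.npz",**s)
    print(n,s["fov_y"],s["cx"],s["cy"],s["R"],s["t"])
E
```

```text
pics
{'time': 0.0, 'joint_positions': array([-1.43900585e+00,  2.76598355e-01,  1.50609093e+00,  1.78462212e-07,
        1.36071395e+00, -1.21006221e-01]), 'dq': array([ 3.19603720e-04,  2.01135102e-04, -1.67393319e-04, -2.45194384e-05,
        5.24074435e-05,  2.32160423e-03]), 'effort': array([ 2.18110517e-04, -4.04576898e+01, -2.37230051e+01,  6.99825701e-02,
        3.46954388e-02, -1.41381397e-04]), 'position': array([ 0.14373681, -0.55620329,  0.22361963]), 'ee_rot': array([-2.48275171e+00,  1.92290000e+00,  2.02085418e-03]), 'ft_force': array([ 0.56439098, -0.21898509, -0.23091825]), 'moment': array([-0.01949371,  0.03499646,  0.0544554 ]), 'finger_gap': 0.09382163095345472}
scene 45.74483928093277 249.4899801224654 188.74234932501844 [[ 0.56173242  0.82731513 -0.00252354]
 [ 0.68796214 -0.46880409 -0.55401337]
 [-0.45952669  0.30947117 -0.83250394]] [-0.29996547 -0.34391244  1.46526829]
top 50.344936127032355 259.12360672331914 196.56078589683818 [[ 0.02200303 -0.99974745  0.00457215]
 [-0.99756182 -0.02225742 -0.06614396]
 [ 0.06622902 -0.00310564 -0.99779962]] [-0.00910706  0.53936288  0.94629227]
```

View pics/scene0.png

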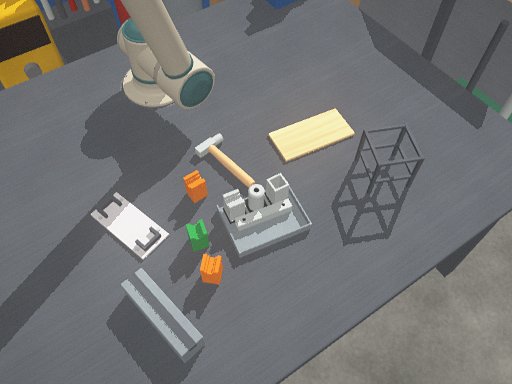

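View pics/top0.png

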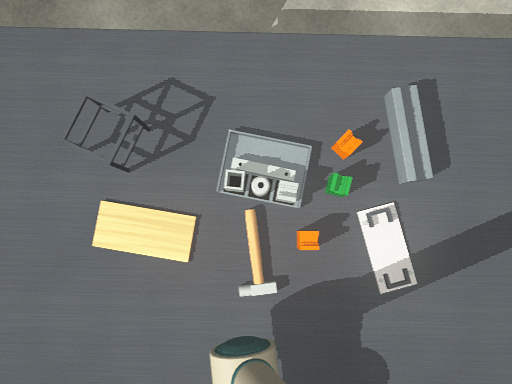

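```bash
cat > h.py <<'E'
import numpy as np,cv2
def load(n): return dict(np.load(n))
def K(s):
    f=192/np.tan(np.radians(float(s["fov_y"]))/2); return f,float(s["cx"]),float(s["cy"])
def ray(s,uv,z):
    f,cx,cy=K(s); uv=np.atleast_2d(uv).astype(float)
    d=np.c_[(uv[:,0]-cx)/f,(uv[:,1]-cy)/f,np.ones(len(uv))]@s["R"]
    C=-s["R"].T@s["t"]; k=(z-C[2])/d[:,2]; return C+k[:,None]*d
def proj(s,X):
    f,cx,cy=K(s); c=np.atleast_2d(X)@s["R"].T+s["t"]; return np.c_[f*c[:,0]/c[:,2]+cx,f*c[:,1]/c[:,2]+cy]
def cloud(s):
    f,cx,cy=K(s); v,u=np.mgrid[:384,:512]; d=s["depth"]
    return (np.dstack([(u-cx)/f*d,(v-cy)/f*d,d])-s["t"])@s["R"]
E
python3 - <<'E'
from h import *
s=load("top0.npz"); im=s["image"]
def c(n,x0,y0,x1,y1,k): cv2.imwrite(n,cv2.resize(im[y0:y1,x0:x1],None,fx=k,fy=k,interpolation=cv2.INTER_CUBIC))
c("pics/a.png",205,120,325,215,6)
c("pics/b.png",340,190,430,300,5)
P=cloud(s); hsv=cv2.cvtColor(im,cv2.COLOR_BGR2HSV)
for n,(x0,y0,x1,y1) in dict(board=(80,190,210,270),jig=(345,195,425,300),rack=(210,125,318,212)).items():
    q=P[y0:y1,x0:x1].reshape(-1,3); h=np.histogram(q[:,2],bins=np.arange(-.01,.1,.003)); print(n,list(zip(np.round(h[1][:-1],3),h[0])))
E
```

```text
board [(np.float64(-0.01), np.int64(0)), (np.float64(-0.007), np.int64(59)), (np.float64(-0.004), np.int64(1440)), (np.float64(-0.001), np.int64(3488)), (np.float64(0.002), np.int64(846)), (np.float64(0.005), np.int64(522)), (np.float64(0.008), np.int64(2665)), (np.float64(0.011), np.int64(1275)), (np.float64(0.014), np.int64(65)), (np.float64(0.017), np.int64(0)), (np.float64(0.02), np.int64(0)), (np.float64(0.023), np.int64(0)), (np.float64(0.026), np.int64(0)), (np.float64(0.029), np.int64(0)), (np.float64(0.032), np.int64(0)), (np.float64(0.035), np.int64(0)), (np.float64(0.038), np.int64(0)), (np.float64(0.041), np.int64(0)), (np.float64(0.044), np.int64(0)), (np.float64(0.047), np.int64(0)), (np.float64(0.05), np.int64(0)), (np.float64(0.053), np.int64(0)), (np.float64(0.056), np.int64(0)), (np.float64(0.059), np.int64(0)), (np.float64(0.062), np.int64(0)), (np.float64(0.065), np.int64(0)), (np.float64(0.068), np.int64(0)), (np.float64(0.071), np.int64(0)), (np.float64(0.074), np.int64(0)), (np.float64(0.077), np.int64(0)), (np.float64(0.08), np.int64(0)), (np.float64(0.083), n
[... 1971 characters left out ...]
t64(22)), (np.float64(0.038), np.int64(6)), (np.float64(0.041), np.int64(8)), (np.float64(0.044), np.int64(10)), (np.float64(0.047), np.int64(13)), (np.float64(0.05), np.int64(10)), (np.float64(0.053), np.int64(6)), (np.float64(0.056), np.int64(11)), (np.float64(0.059), np.int64(73)), (np.float64(0.062), np.int64(52)), (np.float64(0.065), np.int64(48)), (np.float64(0.068), np.int64(66)), (np.float64(0.071), np.int64(97)), (np.float64(0.074), np.int64(354)), (np.float64(0.077), np.int64(133)), (np.float64(0.08), np.int64(6)), (np.float64(0.083), np.int64(0)), (np.float64(0.086), np.int64(0)), (np.float64(0.089), np.int64(0)), (np.float64(0.092), np.int64(0)), (np.float64(0.095), np.int64(0))]
```

View pics/a.png

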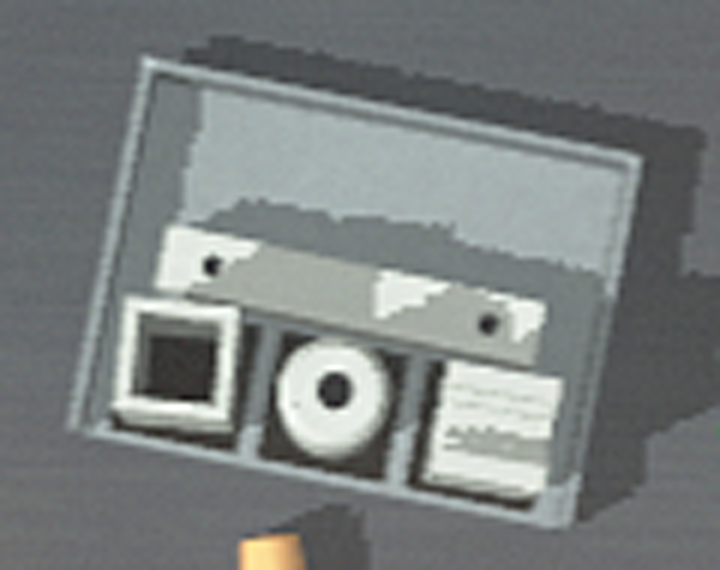

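View pics/b.png

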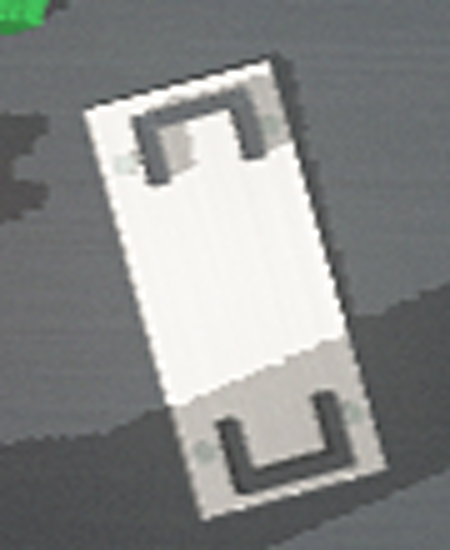

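```bash
cat > m.py <<'E'
from h import *
def up(s,box,k=6):
    x0,y0,x1,y1=box; return cv2.resize(s["image"][y0:y1,x0:x1],None,fx=k,fy=k,interpolation=cv2.INTER_CUBIC)
def rect(s,mask,box,z,k=6):
    """largest contour of upscaled mask -> world rect at height z"""
    cs,_=cv2.findContours(mask.astype(np.uint8),cv2.RETR_EXTERNAL,cv2.CHAIN_APPROX_NONE)
    c=max(cs,key=cv2.contourArea)[:,0,:]; uv=(c+.5)/k-.5+np.array(box[:2])
    W=ray(s,uv,z)[:,:2]; r=cv2.minAreaRect((W*1000).astype(np.float32))
    M=cv2.moments((W*1000).astype(np.float32).reshape(-1,1,2)); 
    return r,(M['m10']/M['m00'],M['m01']/M['m00']),uv
def long_axis(r):
    b=cv2.boxPoints(r); e=[b[1]-b[0],b[2]-b[1]]; e=max(e,key=np.linalg.norm); a=np.degrees(np.arctan2(e[1],e[0])); return a
E
python3 - <<'E'
from m import *
s=load("top0.npz")
def hs(i): return cv2.cvtColor(i,cv2.COLOR_BGR2HSV).astype(int)
b=(80,190,210,270); i=hs(up(s,b)); m=(i[...,0]>10)&(i[...,0]<35)&(i[...,1]>70)&(i[...,2]>120)
r=rect(s,m,b,.010); print("board",r[:2],long_axis(r[0]))
b=(345,195,425,300); i=hs(up(s,b)); m=(i[...,2]>140)
m=cv2.morphologyEx(m.astype(np.uint8),cv2.MORPH_CLOSE,np.ones((60,60)))
r=rect(s,m,b,.008); print("jig",r[:2],long_axis(r[0])); 
b=(205,120,325,215); U=up(s,b); i=hs(U); P=cloud(s); Z=cv2.resize(P[b[1]:b[3],b[0]:b[2],2],None,fx=6,fy=6,interpolation=cv2.INTER_NEAREST)
# block tops by bright & inside their regions
for n,(x0,y0,x1,y1) in dict(stub=(100,280,250,440),slug=(265,325,400,470),vblock=(415,350,575,505)).items():
    m=np.zeros(Z.shape,np.uint8); m[y0:y1,x0:x1]=((i[...,2]>215))[y0:y1,x0:x1]
    r=rect(s,m,b,.076); print(n,r[:2],long_axis(r[0])); 
    cs,_=cv2.findContours(m,0,2); cv2.drawContours(U,[max(cs,key=cv2.contourArea)],-1,(0,0,255),1)
cv2.imwrite("pics/c.png",U)
# clicked corners
def W(p,z): return np.round(ray(s,(np.array(p,float)+.5)/6-.5+[205,120],z)*1000,1)[:,:2]
print("rail",W([(165,222),(545,300),(535,365),(155,288)],.031))
print("stub",W([(127,296),(243,305),(237,425),(113,410)],.076))
print("vb",W([(447,362),(563,380),(545,492),(432,480)],.076))
print("rack outer back",W([(145,58),(640,157)],.025)); print("front floor",W([(72,432),(572,527)],.006))
E
```

```text
board (((452.8260498046875, 273.293212890625), (232.4081573486328, 111.42066955566406), 81.55691528320312), (453.40379056141853, 273.431504088553)) 81.55691
jig (((426.2026062011719, -301.521484375), (201.32177734375, 94.5774154663086), 16.184757232666016), (426.73822108060136, -301.3759639352334)) 16.18475
stub (((572.9015502929688, 59.876068115234375), (41.202125549316406, 41.578189849853516), 85.12883758544922), (572.8364561301017, 59.86891937227948)) -4.8711686
slug (((560.0767211914062, 2.476713180541992), (36.896976470947266, 35.94883346557617), 88.89214324951172), (560.5008299633776, 2.9223846185813045)) 88.89215
vblock (((550.0892333984375, -58.54587936401367), (42.4308967590332, 42.0621452331543), 80.9298095703125), (552.5904371381695, -58.059166664936384)) 80.92984
rail [[631.   68.3]
 [603.7 -80.6]
 [578.1 -77.1]
 [604.9  71.5]]
stub [[595.6  78.7]
 [593.2  35.6]
 [548.5  36.7]
 [553.   82.7]]
vb [[573.7 -40.5]
 [567.9 -83.6]
 [526.2 -77.6]
 [529.7 -35.8]]
rack outer back [[ 697.    78.3]
 [ 662.  -117.7]]
front floor [[549.9 104.7]
 [516.4 -95.1]]
```

View pics/c.png

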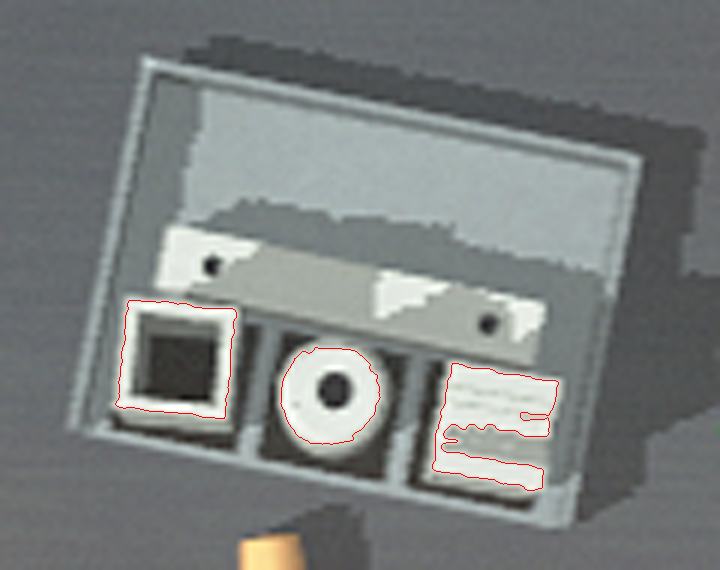

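```bash
cat > g.py <<'E'
import sys,numpy as np
from scipy.spatial.transform import Rotation as Ro
from station import readout
s=readout.read_state(); R=Ro.from_rotvec(s["ee_rot"]).as_matrix(); p=s["position"]
j=np.degrees(np.arctan2(R[1,0],R[0,0]))
print("t %.2f p %s jaw %.2f tilt %.4f F %s gap %.4f q6 %.2f"%(s["time"],np.round(p*1000,1),j,R[2,2],np.round(s["ft_force"],1),s["finger_gap"],s["joint_positions"][5]))
if len(sys.argv)>1:
    x,y,z,a=map(float,sys.argv[1:5]); d=R.T@(np.array([x,y,z])/1000-p)/.4
    da=-(a-j); da=(da+180)%360-180
    print("cmd",np.round(d,4),round(da/180,4))
E
python3 g.py 573 60 200 -5
```

```text
t 0.10 p [ 143.7 -556.3  223.7] jaw -75.51 tilt -1.0000 F [-0.5  0.1  0.4] gap 0.0940 q6 -0.12
cmd [-1.2231 -1.4244  0.0615] -0.3917
```

step_arm --increments '[[[-1,-0.335,-0.39,0.02,-0.19],[-1,-0.335,-0.39,0.02,-0.19],[-1,-0.335,-0.39,0.02,-0.19],[-1,-0.335,-0.39,0.02,-0.19],[-1,-0.335,-0.39,0.02,-0.19]]]'

```text
time: 0.52
position: [0.2619, -0.3857, 0.216]
ee_rot: [-2.941, 1.101, 0.001]
ft_force: [0.1, 0.4, 0.2]
finger_gap: 0.0939
```

```bash
python3 g.py 573 60 200 -5
```

```text
t 0.52 p [ 261.9 -385.7  216. ] jaw -41.03 tilt -1.0000 F [0.1 0.4 0.2] gap 0.0939 q6 -0.41
cmd [-0.1447 -1.3511  0.0411] -0.2002
```

step_arm --increments '[[[-1,-0.06,-0.55,0.02,-0.17],[-1,-0.06,-0.55,0.02,-0.17],[-1,-0.06,-0.55,0.02,-0.17],[-1,-0.06,-0.55,0.02,-0.17],[-1,-0.06,-0.55,0.02,-0.17]]]'

```text
time: 0.93
position: [0.3815, -0.2157, 0.2088]
ee_rot: [3.128, -0.287, -0.0]
ft_force: [0.5, -0.2, 1.4]
finger_gap: 0.0939
```

```bash
python3 g.py 573 60 200 -5
```

```text
t 0.93 p [ 381.5 -215.7  208.8] jaw -10.47 tilt -1.0000 F [ 0.5 -0.2  1.4] gap 0.0939 q6 -0.49
cmd [ 0.3457 -0.7647  0.0218] -0.0304
```

step_arm --increments '[[[-1,0.2,-0.45,0.01,-0.03],[-1,0.2,-0.45,0.01,-0.03],[-1,0.2,-0.45,0.01,-0.03],[-1,0.2,-0.45,0.01,-0.03],[-1,0.2,-0.45,0.01,-0.03]]]'

```text
time: 1.35
position: [0.4943, -0.0526, 0.2046]
ee_rot: [-3.137, 0.143, -0.0]
ft_force: [0.1, -0.8, 0.1]
finger_gap: 0.094
```

```bash
python3 g.py 573 60 200 -5
```

```text
t 1.35 p [494.3 -52.6 204.6] jaw -5.22 tilt -1.0000 F [ 0.1 -0.8  0.1] gap 0.0940 q6 -0.16
cmd [ 0.1704 -0.2982  0.0119] -0.0012
```

step_arm --increments '[[[-1,0.1704,-0.2982,0.012,-0.001],[-1,0.1704,-0.2982,0.012,-0.001],[-1,0.1704,-0.2982,0.012,-0.001],[-1,0.1704,-0.2982,0.012,-0.001],[-1,0.1704,-0.2982,0.012,-0.001]]]'

```text
time: 1.77
position: [0.5732, 0.0595, 0.199]
ee_rot: [-3.138, 0.134, 0.001]
ft_force: [-0.3, -0.1, 0.1]
finger_gap: 0.0941
```

```bash
python3 g.py 573 60 100 -5
python3 - <<'E'
from station import optics
import cv2,numpy as np
for n in("scene","top"):
    s=optics.snapshot(n); np.savez(f"{n}1.npz",**s)
    i=s["image"]; i=i[120:290,170:340] if n=="scene" else i[90:260,170:340]
    cv2.imwrite(f"pics/{n}1.png",cv2.resize(i,None,fx=3.5,fy=3.5,interpolation=cv2.INTER_CUBIC))
E
```

```text
t 1.77 p [573.2  59.5 199. ] jaw -4.91 tilt -1.0000 F [-0.3 -0.1  0.1] gap 0.0941 q6 0.07
cmd [-0.0005 -0.0011  0.2476] 0.0005
```

View pics/scene1.png

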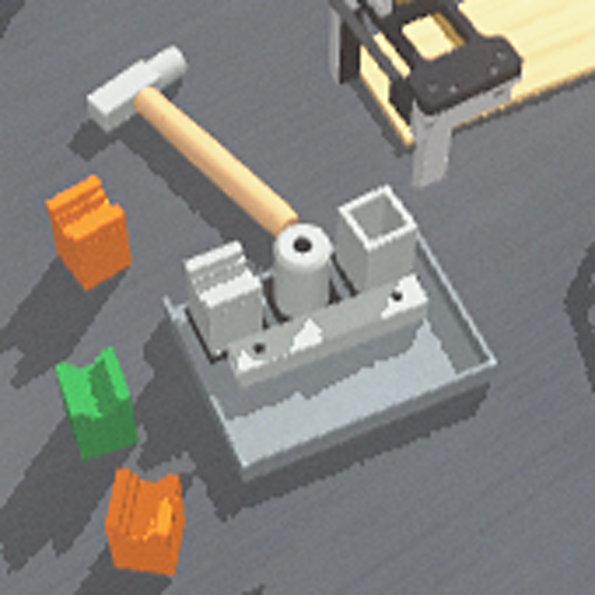

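View pics/top1.png

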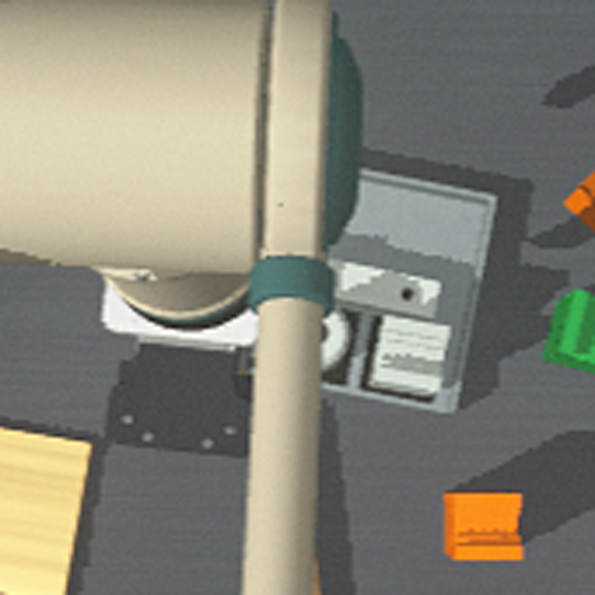

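Run:
```python
from h import *
for n,o in(("scene",(170,120)),("top",(170,90))):
    s=load(n+"1.npz")
    a=np.radians(-4.91); x=np.array([np.cos(a),np.sin(a),0])
    T=np.array([.5732,.0595,.180])
    print(n,np.round((proj(s,[T+x*.047,T-x*.047,T])-o)*3.5), np.round((proj(s,[[.5729,.0599,.076],[.5605,.0029,.076]])-o)*3.5))
```

```text
scene [[421. 175.]
 [348.  78.]
 [384. 126.]] [[376. 213.]
 [302. 238.]]
top [[223. 210.]
 [205. 375.]
 [214. 292.]] [[224. 312.]
 [313. 334.]]
```

step_arm --increments '[[[-1,0,0,0.1,0],[-1,0,0,0.2,0],[-1,0,0,0.28,0],[-1,0,0,0.33,0],[-1,0,0,0.3475,0]]]'

```text
time: 2.28
position: [0.5681, 0.0547, 0.058]
ee_rot: [3.137, -0.144, -0.012]
ft_force: [-0.1, 0.1, 0.6]
finger_gap: 0.0939
```

step_arm --increments '[[[1,0,0,0,0],[1,0,0,0,0],[1,0,0,0,0],[1,0,0,0,0],[1,0,0,0,0]]]'

```text
time: 2.7
position: [0.573, 0.0566, 0.0627]
ee_rot: [3.138, -0.141, 0.005]
ft_force: [-0.1, -0.6, 0.3]
finger_gap: 0.0641
```

```bash
python3 g.py
```

```text
t 2.70 p [573.   56.6  62.7] jaw -5.14 tilt -1.0000 F [-0.1 -0.6  0.3] gap 0.0641 q6 0.07
```

step_arm --increments '[[[1,0,0,0,0],[1,0,0,0,0],[1,0,0,0,0],[1,0,0,0,0],[1,0,0,0,0]]]'

```text
time: 3.12
position: [0.5734, 0.0568, 0.0616]
ee_rot: [3.138, -0.141, 0.004]
ft_force: [2.3, 0.3, 1.2]
finger_gap: 0.0416
```

```bash
python3 g.py
```

```text
t 3.12 p [573.4  56.8  61.6] jaw -5.13 tilt -1.0000 F [2.3 0.3 1.2] gap 0.0416 q6 0.07
```

step_arm --increments '[[[1,0,0,-0.02,0],[1,0,0,-0.08,0],[1,0,0,-0.16,0],[1,0,0,-0.24,0],[1,0,0,-0.28,0]]]'

```text
time: 3.53
position: [0.5721, 0.0569, 0.176]
ee_rot: [-3.138, 0.141, -0.002]
ft_force: [0.9, -1.4, -5.1]
finger_gap: 0.0419
```

```bash
python3 g.py 463.5 342.5 175 -8.4
```

```text
t 3.53 p [572.1  56.9 176. ] jaw -5.13 tilt -1.0000 F [ 0.9 -1.4 -5.1] gap 0.0419 q6 0.07
cmd [-0.3343 -0.6868  0.002 ] 0.0181
```

step_arm --increments '[[[1,-0.017,-0.034,0,0],[1,-0.05,-0.1,0,0.004],[1,-0.085,-0.17,0,0.01],[1,-0.12,-0.24,0,0.014],[1,-0.155,-0.31,0,0.018]]]'

```text
time: 3.95
position: [0.5178, 0.1872, 0.1709]
ee_rot: [3.132, -0.231, -0.01]
ft_force: [0.2, 0.8, -4.9]
finger_gap: 0.0417
```

step_arm --increments '[[[1,-0.035,-0.07,0,0],[1,-0.07,-0.15,0,0],[1,-0.11,-0.23,0,0],[1,-0.14,-0.3,0,0],[1,-0.16,-0.34,0,0]]]'

```text
time: 4.37
position: [0.4738, 0.3328, 0.1708]
ee_rot: [3.133, -0.226, -0.01]
ft_force: [0.2, -0.6, -5.3]
finger_gap: 0.0417
```

```bash
python3 g.py 463.5 342.5 175 -8.4
```

```text
t 4.37 p [473.8 332.8 170.8] jaw -8.25 tilt -1.0000 F [ 0.2 -0.6 -5.3] gap 0.0417 q6 0.63
cmd [-0.029  -0.0203 -0.0103] 0.0008
```

step_arm --increments '[[[1,-0.01,-0.007,0,0],[1,-0.02,-0.012,0,0],[1,-0.02,-0.012,0,0],[1,-0.02,-0.012,0,0],[1,-0.02,-0.012,0,0]]]'

```text
time: 4.78
position: [0.4706, 0.3344, 0.1728]
ee_rot: [3.132, -0.231, -0.001]
ft_force: [0.5, -0.1, -5.1]
finger_gap: 0.0423
```

```bash
python3 g.py 463.5 342.5 65 -8.4
```

```text
t 4.78 p [470.6 334.4 172.8] jaw -8.44 tilt -1.0000 F [ 0.5 -0.1 -5.1] gap 0.0423 q6 0.65
cmd [-0.0205 -0.0176  0.2694] -0.0002
```

step_arm --increments '[[[1,-0.01,-0.008,0.05,0],[1,-0.02,-0.016,0.12,0],[1,-0.02,-0.017,0.19,0],[1,-0.02,-0.017,0.235,0],[1,-0.02,-0.017,0.25,0]]]'

```text
time: 5.2
position: [0.462, 0.3413, 0.07]
ee_rot: [3.129, -0.231, -0.008]
ft_force: [-1.2, -0.4, -5.3]
finger_gap: 0.0418
```

step_arm --increments '[[[1,0,0,0,0],[1,0,0,0,0],[1,0,0,0,0]]]'

```text
time: 5.45
position: [0.4653, 0.3439, 0.0747]
ee_rot: [-3.131, 0.23, -0.005]
ft_force: [0.3, 0.3, -5.4]
finger_gap: 0.0421
```

```bash
python3 g.py 463.5 342.5 66 -8.4
```

```text
t 5.45 p [465.3 343.9  74.7] jaw -8.42 tilt -1.0000 F [ 0.3  0.3 -5.4] gap 0.0421 q6 0.66
cmd [-0.004   0.0041  0.0217] -0.0001
```

step_arm --increments '[[[1,0,0,0.007,0],[1,0,0,0.013,0],[1,0,0,0.019,0],[1,0,0,0.019,0],[1,0,0,0.019,0]]]'

```text
time: 5.87
position: [0.4638, 0.3436, 0.0657]
ee_rot: [-3.133, 0.229, -0.001]
ft_force: [0.6, 0.4, -3.9]
finger_gap: 0.0419
```

```bash
python3 g.py 463.5 342.5 66 -8.4
```

```text
t 5.87 p [463.8 343.6  65.7] jaw -8.37 tilt -1.0000 F [ 0.6  0.4 -3.9] gap 0.0419 q6 0.66
cmd [-0.0004  0.0029 -0.0008] 0.0002
```

step_arm --increments '[[[1,0,0,0.002,0],[1,0,0,0.002,0],[1,0,0,0.002,0]]]'

```text
time: 6.12
position: [0.4639, 0.3437, 0.0656]
ee_rot: [-3.133, 0.229, -0.001]
ft_force: [-1.4, -1.3, 4.0]
finger_gap: 0.0418
```

step_arm --increments '[[[0.2,0,0,0,0],[-0.3,0,0,0,0],[-0.6,0,0,0,0],[-0.8,0,0,0,0],[-0.8,0,0,0,0]]]'

```text
time: 6.53
position: [0.4639, 0.3436, 0.0645]
ee_rot: [-3.133, 0.229, -0.0]
ft_force: [-0.7, 0.5, -0.1]
finger_gap: 0.0653
```

```bash
python3 g.py
```

```text
t 6.53 p [463.9 343.6  64.5] jaw -8.38 tilt -1.0000 F [-0.7  0.5 -0.1] gap 0.0653 q6 0.66
```

Stub placed. Open more, rise, and head to the slug.

step_arm --increments '[[[-1,0,0,-0.02,0],[-1,0,0,-0.08,0],[-1,0,0,-0.16,0],[-1,0,0,-0.22,0],[-1,0,0,-0.25,0]]]'

```text
time: 6.95
position: [0.4654, 0.3445, 0.1687]
ee_rot: [-3.13, 0.229, -0.008]
ft_force: [0.9, -0.3, -0.7]
finger_gap: 0.0934
```

```bash
python3 g.py 561 3 165 -10
```

```text
t 6.95 p [465.4 344.5 168.7] jaw -8.37 tilt -1.0000 F [ 0.9 -0.3 -0.7] gap 0.0934 q6 0.66
cmd [0.3608 0.8099 0.008 ] 0.009
```

step_arm --increments '[[[-1,0.04,0.08,0,0],[-1,0.08,0.17,0,0],[-1,0.12,0.26,0,0.005],[-1,0.16,0.35,0,0.009],[-1,0.2,0.44,0,0.009]]]'

```text
time: 7.37
position: [0.5175, 0.1562, 0.1654]
ee_rot: [-3.13, 0.273, -0.002]
ft_force: [0.4, 0.2, -1.2]
finger_gap: 0.0939
```

step_arm --increments '[[[-1,0.04,0.08,0,0],[-1,0.08,0.17,0,0],[-1,0.12,0.26,0,0],[-1,0.15,0.34,0,0],[-1,0.16,0.365,0,0]]]'

```text
time: 7.78
position: [0.5562, -0.0018, 0.1653]
ee_rot: [3.127, -0.279, 0.003]
ft_force: [1.3, -0.2, 0.1]
finger_gap: 0.0941
```

step_arm --increments '[[[-1,0,0,0,0],[-1,0,0,0,0],[-1,0,0,0,0]]]'

```text
time: 8.03
position: [0.5545, 0.0044, 0.1648]
ee_rot: [-3.129, 0.272, 0.001]
ft_force: [0.6, 0.9, -0.7]
finger_gap: 0.0942
```

```bash
python3 g.py 561 3 165 -10
```

```text
t 8.03 p [554.5   4.4 164.8] jaw -9.95 tilt -1.0000 F [ 0.6  0.9 -0.7] gap 0.0942 q6 0.06
cmd [ 0.0167  0.0006 -0.0004] 0.0003
```

step_arm --increments '[[[-1,0.0165,0.0,0.04,0],[-1,0.0165,0,0.11,0],[-1,0.0165,0,0.18,0],[-1,0.0165,0,0.22,0],[-1,0.0165,0,0.24,0]]]'

```text
time: 8.45
position: [0.5592, 0.0041, 0.0664]
ee_rot: [-3.129, 0.27, 0.007]
ft_force: [-0.6, 0.1, 0.1]
finger_gap: 0.0938
```

step_arm --increments '[[[-1,0,0,0,0],[-1,0,0,0,0],[-1,0,0,0,0]]]'

```text
time: 8.7
position: [0.5624, 0.0023, 0.07]
ee_rot: [-3.13, 0.272, -0.004]
ft_force: [0.5, -0.8, 0.1]
finger_gap: 0.0937
```

```bash
python3 g.py 561 3 60 -10
```

```text
t 8.70 p [562.4   2.3  70. ] jaw -9.94 tilt -1.0000 F [ 0.5 -0.8  0.1] gap 0.0937 q6 0.05
cmd [-0.0039 -0.001   0.025 ] 0.0003
```

step_arm --increments '[[[-1,-0.003,-0.001,0.012,0],[-1,-0.003,-0.001,0.023,0],[-0.5,-0.003,-0.001,0.023,0],[0.2,-0.003,-0.001,0.023,0],[0.5,-0.003,-0.001,0.023,0]]]'

```text
time: 9.12
position: [0.5604, 0.0022, 0.0596]
ee_rot: [3.13, -0.274, 0.0]
ft_force: [-0.1, 0.6, 0.4]
finger_gap: 0.0775
```

step_arm --increments '[[[1,0,0,0,0],[1,0,0,0,0],[1,0,0,0,0],[1,0,0,0,0],[1,0,0,0,0]]]'

```text
time: 9.53
position: [0.5618, 0.002, 0.0599]
ee_rot: [3.129, -0.274, 0.005]
ft_force: [4.4, -1.0, 0.4]
finger_gap: 0.0439
```

step_arm --increments '[[[1,0,0,0,0],[1,0,0,0,0],[1,0,0,0,0],[1,0,0,0,0],[1,0,0,0,0]]]'

```text
time: 9.95
position: [0.5619, 0.002, 0.0601]
ee_rot: [3.129, -0.274, 0.005]
ft_force: [4.9, -0.5, -0.7]
finger_gap: 0.0421
```

```bash
python3 g.py
```

```text
t 9.95 p [561.9   2.   60.1] jaw -10.00 tilt -1.0000 F [ 4.9 -0.5 -0.7] gap 0.0421 q6 0.05
```

step_arm --increments '[[[1,0,0,-0.02,0],[1,0,0,-0.07,0],[1,0,0,-0.14,0],[1,0,0,-0.22,0],[1,0,0,-0.28,0]]]'

```text
time: 10.37
position: [0.557, 0.0029, 0.1716]
ee_rot: [-3.129, 0.274, 0.012]
ft_force: [-0.0, 0.2, -6.7]
finger_gap: 0.0415
```

step_arm --increments '[[[1,0,0,0,0],[1,0,0,0,0]]]'

```text
time: 10.53
position: [0.5586, 0.0027, 0.1709]
ee_rot: [-3.13, 0.274, 0.004]
ft_force: [-0.1, 0.0, -7.6]
finger_gap: 0.0413
```

```bash
python3 g.py 453 273.5 172 -8.4
```

```text
t 10.53 p [558.6   2.7 170.9] jaw -9.99 tilt -1.0000 F [-0.1  0.  -7.6] gap 0.0413 q6 0.05
cmd [-0.3774 -0.6211 -0.0017] -0.0088
```

step_arm --increments '[[[1,-0.018,-0.03,0,0],[1,-0.055,-0.09,0,-0.004],[1,-0.1,-0.165,0,-0.009],[1,-0.145,-0.24,0,-0.009],[1,-0.19,-0.315,0,-0.009]]]'

```text
time: 10.95
position: [0.5032, 0.1409, 0.1681]
ee_rot: [3.132, -0.231, -0.013]
ft_force: [0.9, 1.7, -7.7]
finger_gap: 0.0419
```

step_arm --increments '[[[1,-0.045,-0.075,0,0],[1,-0.09,-0.15,0,0],[1,-0.13,-0.22,0,0],[1,-0.16,-0.265,0,0],[1,-0.175,-0.285,0,0]]]'

```text
time: 11.37
position: [0.4497, 0.2649, 0.1683]
ee_rot: [3.132, -0.225, -0.013]
ft_force: [-0.6, 0.0, -6.9]
finger_gap: 0.042
```

step_arm --increments '[[[1,0,0,0,0],[1,0,0,0,0],[1,0,0,0,0]]]'

```text
time: 11.62
position: [0.4542, 0.2613, 0.1704]
ee_rot: [3.131, -0.23, -0.003]
ft_force: [0.8, 0.0, -7.2]
finger_gap: 0.0415
```

```bash
python3 g.py 453 273.5 72 -8.4
```

```text
t 11.62 p [454.2 261.3 170.4] jaw -8.39 tilt -1.0000 F [ 0.8  0.  -7.2] gap 0.0415 q6 0.54
cmd [-0.0071 -0.0302  0.2458] 0.0
```

step_arm --increments '[[[1,-0.004,-0.015,0.03,0],[1,-0.007,-0.029,0.09,0],[1,-0.007,-0.029,0.16,0],[1,-0.007,-0.029,0.21,0],[1,-0.007,-0.029,0.235,0]]]'

```text
time: 12.03
position: [0.4522, 0.2721, 0.0746]
ee_rot: [3.13, -0.232, -0.008]
ft_force: [-0.4, -0.3, -6.9]
finger_gap: 0.0419
```

step_arm --increments '[[[1,0,0,0,0],[1,0,0,0,0],[1,0,0,0,0]]]'

```text
time: 12.28
position: [0.4552, 0.2745, 0.0788]
ee_rot: [-3.132, 0.231, -0.004]
ft_force: [-0.1, -0.0, -6.1]
finger_gap: 0.0416
```

```bash
python3 g.py 453 273.5 64.1 -8.4
```

```text
t 12.28 p [455.2 274.5  78.8] jaw -8.43 tilt -1.0000 F [-0.1 -0.  -6.1] gap 0.0416 q6 0.56
cmd [-0.0053  0.0034  0.0367] -0.0002
```

step_arm --increments '[[[1,-0.003,0.002,0.01,0],[1,-0.003,0.002,0.02,0],[1,-0.003,0.002,0.03,0],[1,-0.003,0.002,0.03,0],[1,-0.003,0.002,0.03,0]]]'

```text
time: 12.7
position: [0.452, 0.2738, 0.0653]
ee_rot: [3.133, -0.229, -0.001]
ft_force: [0.1, 0.8, -7.0]
finger_gap: 0.0414
```

```bash
python3 g.py 453 273.5 64.1 -8.4
```

```text
t 12.70 p [452.  273.8  65.3] jaw -8.37 tilt -1.0000 F [ 0.1  0.8 -7. ] gap 0.0414 q6 0.56
cmd [0.0026 0.0004 0.0031] 0.0002
```

step_arm --increments '[[[1,0,0,0.002,0],[1,0,0,0.004,0],[1,0,0,0.004,0],[1,0,0,0.004,0]]]'

```text
time: 13.03
position: [0.4525, 0.2739, 0.064]
ee_rot: [-3.133, 0.229, -0.001]
ft_force: [-0.2, 0.2, -5.7]
finger_gap: 0.0419
```

step_arm --increments '[[[1,0,0,0.002,0],[1,0,0,0.002,0],[1,0,0,0.002,0]]]'

```text
time: 13.28
position: [0.4526, 0.274, 0.064]
ee_rot: [-3.133, 0.229, -0.001]
ft_force: [-0.6, -0.5, 2.1]
finger_gap: 0.0418
```

step_arm --increments '[[[0.2,0,0,0,0],[-0.3,0,0,0,0],[-0.6,0,0,0,0],[-0.8,0,0,0,0],[-0.9,0,0,0,0]]]'

```text
time: 13.7
position: [0.4526, 0.2739, 0.0631]
ee_rot: [-3.133, 0.229, -0.001]
ft_force: [0.3, -0.1, -0.2]
finger_gap: 0.0649
```

step_arm --increments '[[[-1,0,0,-0.02,0],[-1,0,0,-0.08,0],[-1,0,0,-0.16,0],[-1,0,0,-0.22,0],[-1,0,0,-0.25,0]]]'

```text
time: 14.12
position: [0.454, 0.2746, 0.1669]
ee_rot: [-3.13, 0.229, -0.008]
ft_force: [0.1, -0.2, -0.0]
finger_gap: 0.0936
```

```bash
python3 g.py 551 -57.5 165 -9
```

```text
t 14.12 p [454.  274.6 166.9] jaw -8.38 tilt -1.0000 F [ 0.1 -0.2 -0. ] gap 0.0936 q6 0.56
cmd [0.3608 0.7862 0.0042] 0.0035
```

step_arm --increments '[[[-1,0.04,0.08,0,0],[-1,0.08,0.17,0,0],[-1,0.12,0.26,0,0.0035],[-1,0.16,0.35,0,0.0035],[-1,0.2,0.44,0,0.0035]]]'

```text
time: 14.53
position: [0.5061, 0.0865, 0.1639]
ee_rot: [-3.132, 0.246, -0.002]
ft_force: [0.2, -0.5, 0.4]
finger_gap: 0.0942
```

step_arm --increments '[[[-1,0.04,0.08,0,0],[-1,0.08,0.17,0,0],[-1,0.12,0.26,0,0],[-1,0.15,0.32,0,0],[-1,0.165,0.345,0,0]]]'

```text
time: 14.95
position: [0.5506, -0.0623, 0.1636]
ee_rot: [3.13, -0.252, 0.003]
ft_force: [0.4, 0.2, -0.3]
finger_gap: 0.094
```

step_arm --increments '[[[-1,0,0,0,0],[-1,0,0,0,0],[-1,0,0,0,0]]]'

```text
time: 15.2
position: [0.5487, -0.0569, 0.1632]
ee_rot: [-3.131, 0.245, 0.001]
ft_force: [0.5, 0.3, 0.1]
finger_gap: 0.0937
```

```bash
python3 g.py 551 -57.5 66 -9;  python3 - <<'E'
from station import optics
import cv2,numpy as np
for n in("scene","top"):
    s=optics.snapshot(n); np.savez(f"{n}2.npz",**s)
    cv2.imwrite(f"pics/{n}2.png",s["image"])
E
```

```text
t 15.20 p [548.7 -56.9 163.2] jaw -8.95 tilt -1.0000 F [0.5 0.3 0.1] gap 0.0937 q6 -0.07
cmd [0.0061 0.0009 0.2429] 0.0003
```

View pics/scene2.png

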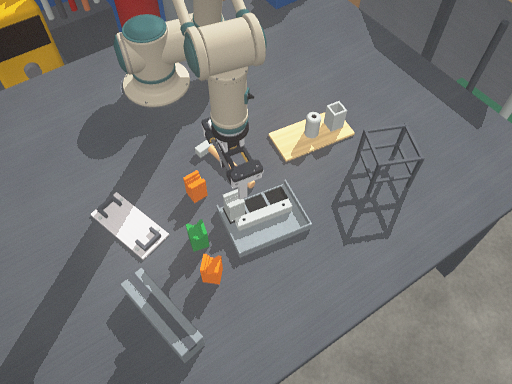

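View pics/top2.png

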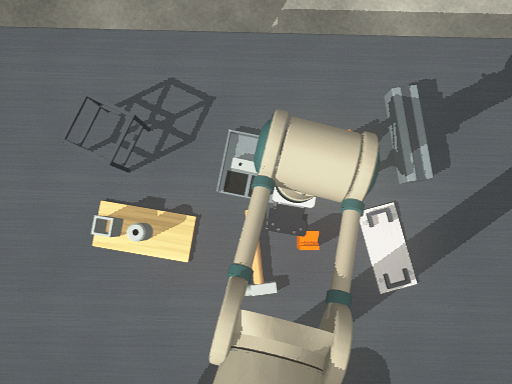

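step_arm --increments '[[[-1,0.006,0,0.03,0],[-1,0.006,0,0.09,0],[-1,0.006,0,0.16,0],[-1,0.006,0,0.21,0],[-1,0.006,0,0.238,0]]]'

```text
time: 15.72
position: [0.5497, -0.0569, 0.0657]
ee_rot: [-3.131, 0.243, 0.006]
ft_force: [-0.8, 0.6, 0.4]
finger_gap: 0.0936
```

step_arm --increments '[[[-1,0,0,0,0],[-1,0,0,0,0],[-1,0,0,0,0]]]'

```text
time: 15.97
position: [0.5524, -0.0583, 0.0689]
ee_rot: [3.132, -0.245, 0.003]
ft_force: [0.3, -1.1, 0.3]
finger_gap: 0.094
```

```bash
python3 g.py 551 -57.5 58 -9
```

```text
t 15.97 p [552.4 -58.3  68.9] jaw -8.94 tilt -1.0000 F [ 0.3 -1.1  0.3] gap 0.0940 q6 -0.07
cmd [-0.0039 -0.0014  0.0273] 0.0003
```

step_arm --increments '[[[-1,-0.003,-0.001,0.012,0],[-1,-0.003,-0.001,0.025,0],[-0.5,-0.003,-0.001,0.025,0],[0.2,-0.003,-0.001,0.025,0],[0.5,-0.003,-0.001,0.025,0]]]'

```text
time: 16.38
position: [0.5507, -0.0585, 0.0581]
ee_rot: [3.132, -0.247, 0.0]
ft_force: [0.7, 0.1, -0.6]
finger_gap: 0.0773
```

step_arm --increments '[[[1,0,0,0,0],[1,0,0,0,0],[1,0,0,0,0],[1,0,0,0,0],[1,0,0,0,0]]]'

```text
time: 16.8
position: [0.5507, -0.0584, 0.058]
ee_rot: [3.132, -0.247, 0.0]
ft_force: [0.6, -0.2, 0.2]
finger_gap: 0.0441
```

step_arm --increments '[[[1,0,0,0,0],[1,0,0,0,0],[1,0,0,0,0],[1,0,0,0,0],[1,0,0,0,0]]]'

```text
time: 17.22
position: [0.5514, -0.0585, 0.0581]
ee_rot: [3.132, -0.247, 0.003]
ft_force: [2.2, -0.2, -2.1]
finger_gap: 0.0418
```

```bash
python3 g.py
```

```text
t 17.22 p [551.4 -58.5  58.1] jaw -9.01 tilt -1.0000 F [ 2.2 -0.2 -2.1] gap 0.0418 q6 -0.07
```

step_arm --increments '[[[1,0,0,-0.02,0],[1,0,0,-0.07,0],[1,0,0,-0.14,0],[1,0,0,-0.22,0],[1,0,0,-0.28,0]]]'

```text
time: 17.63
position: [0.549, -0.0579, 0.1711]
ee_rot: [-3.132, 0.246, 0.005]
ft_force: [1.6, 0.4, -5.9]
finger_gap: 0.0419
```

step_arm --increments '[[[1,0,0,0,0],[1,0,0,0,0]]]'

```text
time: 17.8
position: [0.55, -0.0582, 0.1701]
ee_rot: [3.132, -0.246, -0.0]
ft_force: [-0.5, -0.0, -6.8]
finger_gap: 0.042
```

```bash
python3 g.py 442.6 204 170 -8.4
```

```text
t 17.80 p [550.  -58.2 170.1] jaw -9.00 tilt -1.0000 F [-0.5 -0.  -6.8] gap 0.0420 q6 -0.07
cmd [-3.676e-01 -6.055e-01  1.000e-04] -0.0033
```

step_arm --increments '[[[1,-0.018,-0.03,0,0],[1,-0.055,-0.09,0,-0.003],[1,-0.1,-0.165,0,-0.003],[1,-0.145,-0.24,0,-0.003],[1,-0.19,-0.315,0,-0.003]]]'

```text
time: 18.22
position: [0.4914, 0.0797, 0.1669]
ee_rot: [3.133, -0.234, -0.012]
ft_force: [0.7, 0.3, -4.9]
finger_gap: 0.0418
```

step_arm --increments '[[[1,-0.045,-0.075,0,0],[1,-0.09,-0.15,0,0],[1,-0.13,-0.22,0,0],[1,-0.16,-0.27,0,0],[1,-0.175,-0.291,0,0]]]'

```text
time: 18.63
position: [0.4385, 0.2061, 0.1672]
ee_rot: [3.133, -0.228, -0.012]
ft_force: [-0.3, -0.1, -5.8]
finger_gap: 0.0422
```

step_arm --increments '[[[1,0,0,0,0],[1,0,0,0,0],[1,0,0,0,0],[1,0,0,0,0]]]'

```text
time: 18.97
position: [0.4434, 0.2023, 0.1694]
ee_rot: [3.132, -0.234, -0.001]
ft_force: [0.1, -0.3, -6.2]
finger_gap: 0.0413
```

```bash
python3 g.py 442.6 204 70 -8.4
```

```text
t 18.97 p [443.4 202.3 169.4] jaw -8.55 tilt -1.0000 F [ 0.1 -0.3 -6.2] gap 0.0413 q6 0.44
cmd [-0.0026 -0.0043  0.2485] -0.0008
```

step_arm --increments '[[[1,-0.003,-0.004,0.03,0],[1,-0.003,-0.004,0.09,0],[1,-0.003,-0.004,0.16,0],[1,-0.003,-0.004,0.21,0],[1,-0.003,-0.004,0.245,0]]]'

```text
time: 19.38
position: [0.4416, 0.2036, 0.0699]
ee_rot: [3.131, -0.235, -0.004]
ft_force: [-0.8, -0.1, -5.8]
finger_gap: 0.0418
```

step_arm --increments '[[[1,0,0,0,0],[1,0,0,0,0],[1,0,0,0,0],[1,0,0,0,0]]]'

```text
time: 19.72
position: [0.4437, 0.2052, 0.0732]
ee_rot: [-3.132, 0.233, -0.004]
ft_force: [0.3, 0.6, -6.2]
finger_gap: 0.0416
```

```bash
python3 g.py 442.6 204 62 -8.4
```

```text
t 19.72 p [443.7 205.2  73.2] jaw -8.51 tilt -1.0000 F [ 0.3  0.6 -6.2] gap 0.0416 q6 0.44
cmd [-0.0024  0.0033  0.028 ] -0.0006
```

step_arm --increments '[[[1,-0.002,0.002,0.008,0],[1,-0.002,0.002,0.016,0],[1,-0.002,0.002,0.024,0],[1,-0.002,0.002,0.024,0],[1,-0.002,0.002,0.024,0]]]'

```text
time: 20.13
position: [0.4412, 0.2045, 0.0622]
ee_rot: [3.133, -0.232, -0.0]
ft_force: [-0.6, 0.6, -6.4]
finger_gap: 0.0419
```

step_arm --increments '[[[1,0,0,0.003,0],[1,0,0,0.003,0],[1,0,0,0.003,0]]]'

```text
time: 20.38
position: [0.4413, 0.2046, 0.062]
ee_rot: [-3.133, 0.232, -0.0]
ft_force: [-2.8, -0.5, 5.8]
finger_gap: 0.0417
```

step_arm --increments '[[[0.2,0,0,0,0],[-0.3,0,0,0,0],[-0.6,0,0,0,0],[-0.8,0,0,0,0],[-0.9,0,0,0,0]]]'

```text
time: 20.8
position: [0.4418, 0.2046, 0.0612]
ee_rot: [-3.133, 0.232, -0.001]
ft_force: [0.3, -0.6, 0.4]
finger_gap: 0.0649
```

step_arm --increments '[[[-1,0,0,-0.02,0],[-1,0,0,-0.08,0],[-1,0,0,-0.16,0],[-1,0,0,-0.22,0],[-1,0,0,-0.25,0]]]'

```text
time: 21.22
position: [0.4432, 0.2051, 0.1648]
ee_rot: [-3.131, 0.232, -0.009]
ft_force: [0.5, 0.3, -0.8]
finger_gap: 0.0936
```

```bash
python3 g.py 604.4 -4.5 160 -10
```

```text
t 21.22 p [443.2 205.1 164.8] jaw -8.46 tilt -1.0000 F [ 0.5  0.3 -0.8] gap 0.0936 q6 0.44
cmd [0.4758 0.4589 0.0134] 0.0085
```

step_arm --increments '[[[-1,0.05,0.05,0,0],[-1,0.11,0.105,0,0],[-1,0.17,0.165,0,0.004],[-1,0.23,0.225,0,0.008],[-1,0.29,0.28,0,0.008]]]'

```text
time: 21.63
position: [0.5405, 0.0752, 0.1619]
ee_rot: [3.13, -0.272, 0.002]
ft_force: [-0.5, 0.4, -0.9]
finger_gap: 0.0942
```

step_arm --increments '[[[-1,0.06,0.06,0,0],[-1,0.11,0.11,0,0],[-1,0.16,0.15,0,0],[-1,0.18,0.17,0,0],[-1,0.182,0.175,0,0]]]'

```text
time: 22.05
position: [0.6006, -0.0066, 0.1611]
ee_rot: [3.129, -0.275, 0.001]
ft_force: [0.5, 0.5, 0.9]
finger_gap: 0.0941
```

step_arm --increments '[[[-1,0,0,0,0],[-1,0,0,0,0],[-1,0,0,0,0],[-1,0,0,0,0]]]'

```text
time: 22.38
position: [0.5984, -0.0035, 0.1614]
ee_rot: [-3.13, 0.269, 0.0]
ft_force: [0.0, 1.1, 0.4]
finger_gap: 0.0939
```

```bash
python3 g.py 604.4 -4.5 45 -10;python3 - <<'E'
from h import *
from station import optics
s=optics.snapshot("scene"); np.savez("scene3.npz",**s)
i=s["image"][100:260,200:370]; cv2.imwrite("pics/scene3.png",cv2.resize(i,None,fx=3.5,fy=3.5,interpolation=cv2.INTER_CUBIC))
a=np.radians(-10); y=np.array([-np.sin(a),np.cos(a),0]);x=np.array([np.cos(a),np.sin(a),0]); c=np.array([.6044,-.0045,.031])
print(np.round((proj(s,[c+.075*y-.0125*x,c+.075*y+.0125*x,c-.075*y+.0125*x,c-.075*y-.0125*x])-[200,100])*3.5))
E
```

```text
t 22.38 p [598.4  -3.5 161.4] jaw -9.82 tilt -1.0000 F [0.  1.1 0.4] gap 0.0939 q6 0.05
cmd [ 1.53e-02 -1.00e-04  2.91e-01] 0.001
[[307. 340.]
 [322. 366.]
 [135. 439.]
 [121. 412.]]
```

View pics/scene3.png

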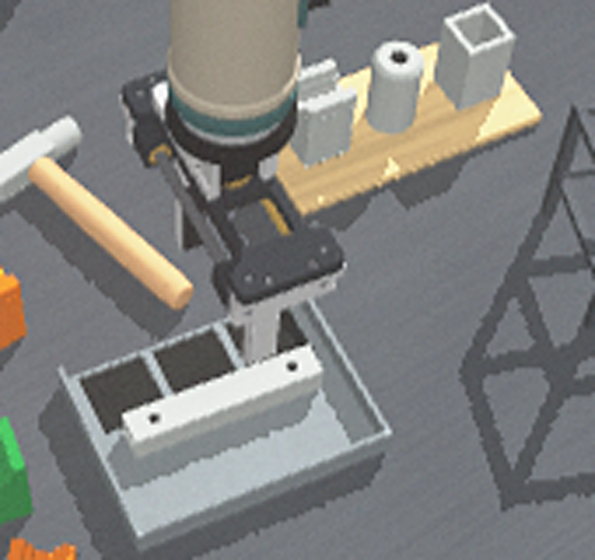

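step_arm --increments '[[[-1,0.014,0,0.03,0.001],[-1,0.014,0,0.09,0.001],[-1,0.014,0,0.16,0.001],[-1,0.014,0,0.22,0.001],[-1,0.014,0,0.26,0.001]]]'

```text
time: 22.85
position: [0.6033, -0.0053, 0.054]
ee_rot: [-3.129, 0.276, 0.006]
ft_force: [-0.3, 0.2, 0.8]
finger_gap: 0.0937
```

step_arm --increments '[[[-1,0,0,0,0],[-1,0,0,0,0],[-1,0,0,0,0],[-1,0,0,0,0]]]'

```text
time: 23.18
position: [0.606, -0.0058, 0.0584]
ee_rot: [3.129, -0.276, 0.004]
ft_force: [0.0, -0.4, 0.7]
finger_gap: 0.0942
```

```bash
python3 g.py 604.4 -4.5 30 -10
```

```text
t 23.18 p [606.   -5.8  58.4] jaw -10.08 tilt -1.0000 F [ 0.  -0.4  0.7] gap 0.0942 q6 0.05
cmd [-0.0047 -0.0026  0.0711] -0.0004
```

step_arm --increments '[[[-1,-0.003,-0.002,0.02,0],[-1,-0.003,-0.002,0.045,0],[-1,-0.003,-0.002,0.066,0],[-1,-0.003,-0.002,0.066,0],[-1,-0.003,-0.002,0.066,0]]]'

```text
time: 23.6
position: [0.603, -0.0047, 0.0298]
ee_rot: [3.129, -0.276, -0.003]
ft_force: [0.6, -0.2, 0.3]
finger_gap: 0.0941
```

```bash
python3 g.py 604.4 -4.5 30 -10
```

```text
t 23.60 p [603.   -4.7  29.8] jaw -10.09 tilt -1.0000 F [ 0.6 -0.2  0.3] gap 0.0941 q6 0.05
cmd [ 0.0033 -0.0012 -0.0006] -0.0005
```

step_arm --increments '[[[0,0,0,0,0],[0.5,0,0,0,0],[1,0,0,0,0],[1,0,0,0,0],[1,0,0,0,0]]]'

```text
time: 24.02
position: [0.6039, -0.0048, 0.031]
ee_rot: [3.129, -0.276, 0.001]
ft_force: [-0.0, -0.6, -0.6]
finger_gap: 0.0641
```

step_arm --increments '[[[1,0,0,0,0],[1,0,0,0,0],[1,0,0,0,0],[1,0,0,0,0],[1,0,0,0,0]]]'

```text
time: 24.43
position: [0.6037, -0.0048, 0.0307]
ee_rot: [3.129, -0.276, -0.0]
ft_force: [0.5, -0.2, 0.4]
finger_gap: 0.0311
```

step_arm --increments '[[[1,0,0,0,0],[1,0,0,0,0],[1,0,0,0,0],[1,0,0,0,0],[1,0,0,0,0]]]'

```text
time: 24.85
position: [0.6041, -0.0049, 0.0308]
ee_rot: [3.129, -0.276, 0.001]
ft_force: [2.1, -0.4, -0.6]
finger_gap: 0.0244
```

```bash
python3 g.py
```

```text
t 24.85 p [604.1  -4.9  30.8] jaw -10.09 tilt -1.0000 F [ 2.1 -0.4 -0.6] gap 0.0244 q6 0.05
```

step_arm --increments '[[[1,0,0,-0.02,0],[1,0,0,-0.08,0],[1,0,0,-0.16,0],[1,0,0,-0.24,0],[1,0,0,-0.32,0]]]'

```text
time: 25.27
position: [0.6022, -0.0046, 0.1596]
ee_rot: [-3.129, 0.276, 0.005]
ft_force: [-0.5, 0.2, -3.2]
finger_gap: 0.0248
```

step_arm --increments '[[[1,0,0,0,0],[1,0,0,0,0]]]'

```text
time: 25.43
position: [0.6042, -0.0048, 0.1604]
ee_rot: [3.129, -0.276, 0.005]
ft_force: [-0.6, 0.1, -4.3]
finger_gap: 0.0248
```

```bash
python3 - <<'E'
from m import *
s=load("top0.npz")
b=(345,195,425,300)
def W(p,z): return np.round(ray(s,(np.array(p,float)+.5)/5-.5+[340,190],z)*1000,1)[:,:2]
c=W([(86,109),(270,60),(387,465),(205,521)],.008); print(c,c.mean(0))
# stop outer corners at top z=22
k=W([(134,117),(240,93),(352,462),(244,493)],.022); print(k,k.mean(0))
for q in (c,k):
    e1=q[0]-q[3]; e2=q[1]-q[2]; print(np.degrees(np.arctan2(e1[1],e1[0])),np.degrees(np.arctan2(e2[1],e2[0])),np.linalg.norm(e1),np.linalg.norm(e2),np.linalg.norm(q[0]-q[1]))
E
python3 g.py 427 -301.5 155 -73.8
```

```text
[[ 509.9 -230.5]
 [ 535.2 -318.2]
 [ 345.3 -373.5]
 [ 317.5 -287.7]] [ 426.975 -302.475]
[[ 506.1 -249.7]
 [ 518.5 -299.5]
 [ 348.2 -351.7]
 [ 332.9 -301.5]] [ 426.425 -300.6  ]
16.55707137563665 16.235871355480953 200.72269428243533 197.78801783727957 91.27639344321182
16.65067306452192 17.04124014685243 180.7801980306472 178.12054906719777 51.320561181655066
t 25.43 p [604.2  -4.8 160.4] jaw -10.09 tilt -1.0000 F [-0.6  0.1 -4.3] gap 0.0248 q6 0.05
cmd [-0.3063  0.8079  0.0124] 0.354
```

step_arm --increments '[[[1,-0.015,0.04,0,0.012],[1,-0.045,0.12,0,0.04],[1,-0.075,0.2,0,0.075],[1,-0.105,0.28,0,0.11],[1,-0.13,0.35,0,0.145]]]'

```text
time: 25.85
position: [0.5244, -0.134, 0.1558]
ee_rot: [2.983, -0.983, -0.011]
ft_force: [0.2, -1.7, -2.0]
finger_gap: 0.0248
```

```bash
python3 g.py 426.7 -301.5 155 -73.5
```

```text
t 25.85 p [ 524.4 -134.   155.8] jaw -36.48 tilt -1.0000 F [ 0.2 -1.7 -2. ] gap 0.0248 q6 0.26
cmd [0.0525 0.482  0.003 ] 0.2057
```

step_arm --increments '[[[1,0.008,0.075,0,0.035],[1,0.017,0.155,0,0.07],[1,0.027,0.235,0,0.105],[1,0.035,0.31,0,0.14],[1,0.042,0.38,0,0.17]]]'

```text
time: 26.27
position: [0.4489, -0.2661, 0.1561]
ee_rot: [-2.618, 1.736, 0.009]
ft_force: [1.3, -0.3, -2.7]
finger_gap: 0.0249
```

step_arm --increments '[[[1,0,0,0,0],[1,0,0,0,0],[1,0,0,0,0]]]'

```text
time: 26.52
position: [0.4508, -0.2649, 0.157]
ee_rot: [-2.622, 1.728, 0.007]
ft_force: [0.5, 1.2, -2.3]
finger_gap: 0.0246
```

```bash
python3 g.py 426.7 -301.5 155 -73.5
```

```text
t 26.52 p [ 450.8 -264.9  157. ] jaw -66.78 tilt -1.0000 F [ 0.5  1.2 -2.3] gap 0.0246 q6 0.50
cmd [0.0605 0.0914 0.0048] 0.0373
```

step_arm --increments '[[[1,0.015,0.022,0,0.012],[1,0.035,0.055,0,0.025],[1,0.055,0.08,0,0.037],[1,0.06,0.09,0,0.037],[1,0.06,0.09,0,0.037]]]'

```text
time: 26.93
position: [0.4278, -0.3029, 0.1586]
ee_rot: [2.517, -1.879, -0.0]
ft_force: [0.1, 0.8, -3.7]
finger_gap: 0.0248
```

step_arm --increments '[[[1,0,0,0,0],[1,0,0,0,0],[1,0,0,0,0]]]'

```text
time: 27.18
position: [0.4285, -0.3019, 0.1588]
ee_rot: [-2.519, 1.877, 0.0]
ft_force: [-0.4, -0.3, -2.9]
finger_gap: 0.0247
```

```bash
python3 g.py 426.7 -301.5 60 -73.5
```

```text
t 27.18 p [ 428.5 -301.9  158.8] jaw -73.41 tilt -1.0000 F [-0.4 -0.3 -2.9] gap 0.0247 q6 0.53
cmd [-0.0021  0.004   0.2469] 0.0005
```

step_arm --increments '[[[1,-0.002,0.003,0.03,0],[1,-0.002,0.003,0.09,0],[1,-0.002,0.003,0.16,0],[1,-0.002,0.003,0.21,0],[1,-0.002,0.003,0.245,0]]]'

```text
time: 27.6
position: [0.4262, -0.3007, 0.0589]
ee_rot: [-2.518, 1.877, 0.004]
ft_force: [-0.4, 0.1, -3.4]
finger_gap: 0.0248
```

step_arm --increments '[[[1,0,0,0,0],[1,0,0,0,0],[1,0,0,0,0],[1,0,0,0,0]]]'

```text
time: 27.93
position: [0.4278, -0.3027, 0.0621]
ee_rot: [2.518, -1.878, 0.005]
ft_force: [-0.2, 0.3, -2.1]
finger_gap: 0.0247
```

```bash
python3 g.py 426.7 -301.5 33 -73.5
python3 - <<'E'
from station import optics
import cv2,numpy as np
for n in("scene","top"):
    s=optics.snapshot(n); np.savez(f"{n}4.npz",**s)
    i=s["image"]; i=i[170:290,70:230] if n=="scene" else i[180:310,330:450]
    cv2.imwrite(f"pics/{n}4.png",cv2.resize(i,None,fx=4,fy=4,interpolation=cv2.INTER_CUBIC))
E
```

```text
t 27.93 p [ 427.8 -302.7   62.1] jaw -73.43 tilt -1.0000 F [-0.2  0.3 -2.1] gap 0.0247 q6 0.53
cmd [-0.0038  0.002   0.0727] 0.0004
```

View pics/scene4.png

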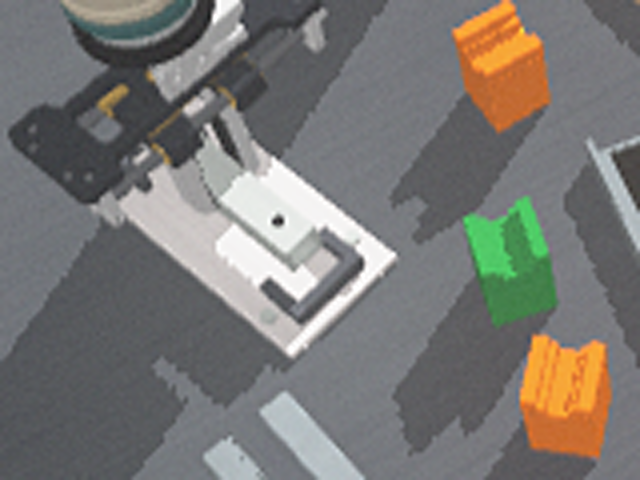

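step_arm --increments '[[[1,-0.003,0.002,0.02,0],[1,-0.003,0.002,0.04,0],[1,-0.003,0.002,0.06,0],[1,-0.003,0.002,0.066,0],[1,-0.003,0.002,0.066,0]]]'

```text
time: 28.45
position: [0.4251, -0.3004, 0.0333]
ee_rot: [-2.518, 1.878, 0.004]
ft_force: [0.2, 0.4, -3.0]
finger_gap: 0.0248
```

```bash
python3 g.py 426.7 -301.5 33 -73.5
```

```text
t 28.45 p [ 425.1 -300.4   33.3] jaw -73.45 tilt -1.0000 F [ 0.2  0.4 -3. ] gap 0.0248 q6 0.53
cmd [ 0.0037 -0.0032  0.0007] 0.0003
```

step_arm --increments '[[[1,0,0,0,0],[1,0,0,0.001,0],[1,0,0,0.003,0],[1,0,0,0.003,0]]]'

```text
time: 28.78
position: [0.4258, -0.3011, 0.0332]
ee_rot: [2.518, -1.879, 0.0]
ft_force: [0.4, 0.1, -4.0]
finger_gap: 0.0246
```

```bash
python3 g.py 426.7 -301.5 33 -73.5
```

```text
t 28.78 p [ 425.8 -301.1   33.2] jaw -73.45 tilt -1.0000 F [ 0.4  0.1 -4. ] gap 0.0246 q6 0.53
cmd [ 0.0016 -0.0019  0.0004] 0.0003
```

step_arm --increments '[[[1,0,0,0.002,0],[1,0,0,0.003,0],[1,0,0,0.003,0]]]'

```text
time: 29.03
position: [0.4259, -0.3012, 0.0327]
ee_rot: [2.518, -1.878, 0.001]
ft_force: [-0.9, 0.8, 4.5]
finger_gap: 0.025
```

step_arm --increments '[[[0.7,0,0,0,0],[0.3,0,0,0,0],[0,0,0,0,0],[-0.2,0,0,0,0],[-0.2,0,0,0,0]]]'

```text
time: 29.45
position: [0.4258, -0.3011, 0.0318]
ee_rot: [2.518, -1.878, 0.0]
ft_force: [-0.1, 1.0, 0.2]
finger_gap: 0.0479
```

step_arm --increments '[[[-0.3,0,0,-0.02,0],[-0.4,0,0,-0.08,0],[-0.6,0,0,-0.16,0],[-1,0,0,-0.24,0],[-1,0,0,-0.32,0]]]'

```text
time: 29.87
position: [0.4255, -0.3008, 0.1617]
ee_rot: [2.518, -1.879, -0.0]
ft_force: [0.6, -0.6, 0.6]
finger_gap: 0.0815
```

```bash
python3 g.py 442 204 165 -8.4
python3 - <<'E'
from station import optics
import cv2,numpy as np
for n in("scene","top"):
    s=optics.snapshot(n); np.savez(f"{n}5.npz",**s)
    i=s["image"]; i=i[170:290,70:230] if n=="scene" else i[180:310,330:450]
    cv2.imwrite(f"pics/{n}5.png",cv2.resize(i,None,fx=4,fy=4,interpolation=cv2.INTER_CUBIC))
E
```

```text
t 29.87 p [ 425.5 -300.8  161.7] jaw -73.45 tilt -1.0000 F [ 0.6 -0.6  0.6] gap 0.0815 q6 0.53
cmd [-1.198  -0.3991 -0.0082] -0.3614
```

View pics/scene5.png

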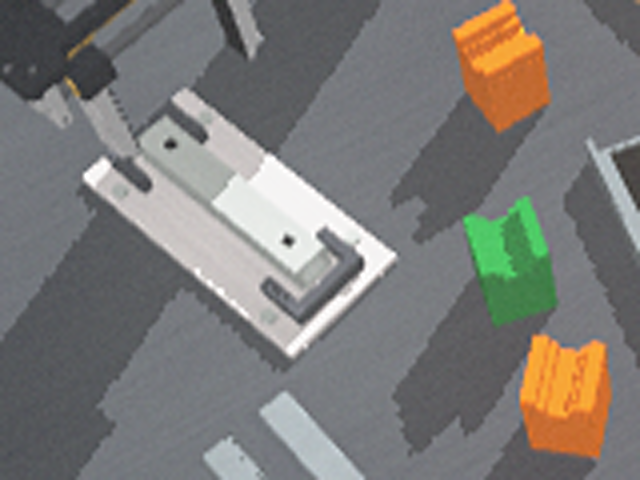

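step_arm --increments '[[[-1,-0.08,-0.03,0,-0.03],[-1,-0.17,-0.06,0,-0.065],[-1,-0.26,-0.09,0,-0.1],[-1,-0.35,-0.12,0,-0.135],[-1,-0.44,-0.15,0,-0.17]]]'

```text
time: 30.38
position: [0.4323, -0.1135, 0.1594]
ee_rot: [-2.927, 1.141, 0.001]
ft_force: [1.1, 0.3, -0.1]
finger_gap: 0.0937
```

```bash
python3 g.py 441.5 204.6 165 -8.4
```

```text
t 30.38 p [ 432.3 -113.5  159.4] jaw -42.59 tilt -1.0000 F [ 1.1  0.3 -0.1] gap 0.0937 q6 0.33
cmd [-0.5213 -0.6011 -0.0136] -0.1899
```

step_arm --increments '[[[-1,-0.07,-0.08,0,-0.035],[-1,-0.14,-0.16,0,-0.075],[-1,-0.21,-0.24,0,-0.11],[-1,-0.28,-0.32,0,-0.145],[-1,-0.33,-0.38,0,-0.18]]]'

```text
time: 30.8
position: [0.4386, 0.0885, 0.1596]
ee_rot: [-3.129, 0.276, 0.001]
ft_force: [-0.2, 0.3, 0.6]
finger_gap: 0.0941
```

step_arm --increments '[[[-1,0,0,0,0],[-1,0,0,0,0],[-1,0,0,0,0]]]'

```text
time: 31.05
position: [0.4393, 0.0857, 0.1595]
ee_rot: [3.128, -0.286, -0.001]
ft_force: [-0.2, -0.5, -0.3]
finger_gap: 0.094
```

```bash
python3 g.py 441.5 204.6 165 -8.4
python3 - <<'E'
from station import optics
import cv2,numpy as np
s=optics.snapshot("top"); np.savez("top6.npz",**s)
i=s["image"]; cv2.imwrite("pics/top6.png",i)
i=i[190:300,340:430]
cv2.imwrite("pics/top6b.png",cv2.resize(i,None,fx=5,fy=5,interpolation=cv2.INTER_CUBIC))
E
```

```text
t 31.05 p [439.3  85.7 159.5] jaw -10.44 tilt -1.0000 F [-0.2 -0.5 -0.3] gap 0.0940 q6 0.22
cmd [-0.0484 -0.2934 -0.014 ] -0.0113
```

View pics/top6b.png

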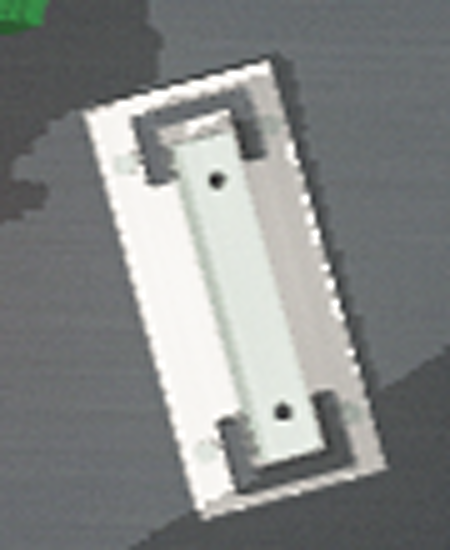

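View pics/top6.png

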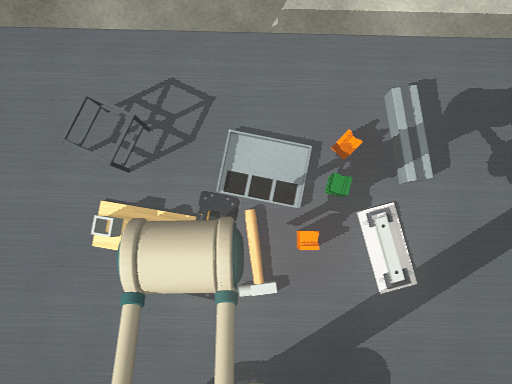

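Run:
```python
from m import *
s=load("top6.npz")
def W(p,z): return np.round(ray(s,(np.array(p,float)+.5)/5-.5+[340,190],z)*1000,1)[:,:2]
k=W([(176,143),(233,124),(325,449),(260,467)],.033); print(k,k.mean(0))
b=(205,120,325,215); U=up(s,b); i=cv2.cvtColor(U,cv2.COLOR_BGR2GRAY)
m=((i<75)).astype(np.uint8); m[:,:]=cv2.morphologyEx(m,cv2.MORPH_OPEN,np.ones((25,25)))
cs,_=cv2.findContours(m,0,2)
for c in cs:
    w=ray(s,(c[:,0]+.5)/6-.5+np.array(b[:2]),.006)[:,:2]*1000; r=cv2.minAreaRect(w.astype(np.float32)); print(r)
cv2.imwrite("pics/marks.png",U)
```

```text
[[ 494.2 -266.3]
 [ 503.5 -292.7]
 [ 355.3 -335.2]
 [ 346.5 -305.3]] [ 424.875 -299.875]
((500.41192626953125, 108.03387451171875), (10.318317413330078, 23.04407501220703), 1.2667421102523804)
((504.4905700683594, 67.4533462524414), (16.67946434020996, 26.588449478149414), 1.2666739225387573)
((544.5648803710938, 127.85771179199219), (12.057652473449707, 10.748294830322266), 1.724744439125061)
((551.91943359375, -57.81818771362305), (49.13622283935547, 50.8427619934082), 80.6157455444336)
((562.1359252929688, 1.3355255126953125), (49.004642486572266, 50.07487869262695), 79.94528198242188)
((572.6376953125, 60.94799041748047), (49.985687255859375, 50.11604309082031), 79.91996002197266)
```

step_arm --increments '[[[-1,-0.012,-0.07,0,-0.006],[-1,-0.025,-0.15,0,-0.011],[-1,-0.037,-0.22,0,-0.011],[-1,-0.045,-0.28,0,-0.011],[-1,-0.047,-0.287,0,-0.011]]]'

```text
time: 31.52
position: [0.443, 0.2036, 0.1598]
ee_rot: [-3.131, 0.233, -0.001]
ft_force: [0.5, -0.3, 0.8]
finger_gap: 0.0941
```

step_arm --increments '[[[-1,0,0,0,0],[-1,0,0,0,0],[-1,0,0,0,0],[-1,0,0,0,0]]]'

```text
time: 31.85
position: [0.442, 0.2007, 0.1599]
ee_rot: [3.132, -0.235, -0.0]
ft_force: [-0.5, 0.9, -0.5]
finger_gap: 0.0938
```

```bash
python3 g.py 441.5 204.6 70 -8.4
```

```text
t 31.85 p [442.  200.7 159.9] jaw -8.59 tilt -1.0000 F [-0.5  0.9 -0.5] gap 0.0938 q6 0.43
cmd [-0.0027 -0.0095  0.2247] -0.0011
```

View pics/marks.png

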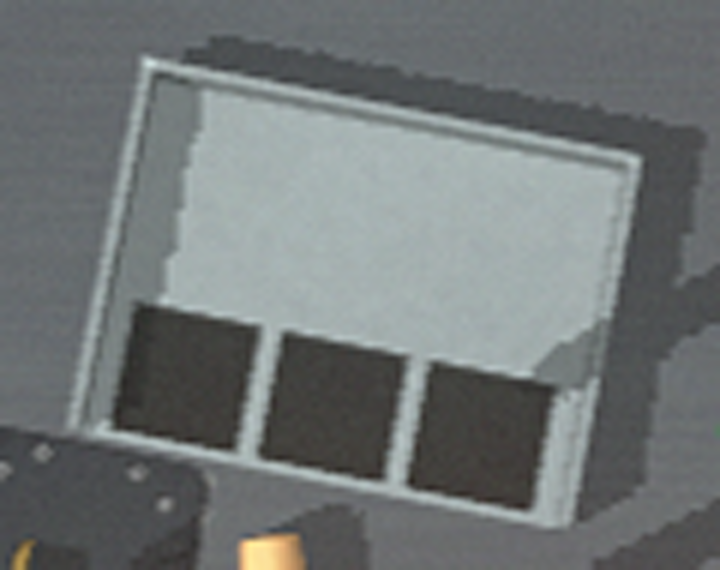

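step_arm --increments '[[[-1,-0.002,-0.009,0.03,-0.001],[-1,-0.002,-0.009,0.09,-0.001],[-1,-0.002,-0.009,0.16,-0.001],[-1,-0.002,-0.009,0.2,-0.001],[-1,-0.002,-0.009,0.224,-0.001]]]'

```text
time: 32.27
position: [0.4404, 0.2046, 0.0685]
ee_rot: [3.132, -0.229, -0.005]
ft_force: [-0.1, -0.2, 0.8]
finger_gap: 0.094
```

step_arm --increments '[[[-1,0,0,0,0],[-1,0,0,0,0],[-1,0,0,0,0],[-1,0,0,0,0]]]'

```text
time: 32.6
position: [0.4428, 0.2061, 0.0715]
ee_rot: [-3.133, 0.227, -0.004]
ft_force: [-0.0, -0.5, 0.1]
finger_gap: 0.0938
```

```bash
python3 g.py 441.5 204.6 62 -8.4
```

```text
t 32.60 p [442.8 206.1  71.5] jaw -8.30 tilt -1.0000 F [-0.  -0.5  0.1] gap 0.0938 q6 0.44
cmd [-0.0028  0.0042  0.0238] 0.0006
```

step_arm --increments '[[[-1,-0.002,0.003,0.012,0],[-1,-0.002,0.003,0.022,0],[-0.5,-0.002,0.003,0.022,0],[0.2,-0.002,0.003,0.022,0],[0.5,-0.002,0.003,0.022,0]]]'

```text
time: 33.02
position: [0.4408, 0.2049, 0.0615]
ee_rot: [3.133, -0.227, -0.0]
ft_force: [-0.2, -1.3, -0.8]
finger_gap: 0.0778
```

step_arm --increments '[[[1,0,0,0,0],[1,0,0,0,0],[1,0,0,0,0],[1,0,0,0,0],[1,0,0,0,0]]]'

```text
time: 33.43
position: [0.4408, 0.2049, 0.0615]
ee_rot: [3.133, -0.227, 0.0]
ft_force: [0.2, -0.0, 0.8]
finger_gap: 0.0438
```

step_arm --increments '[[[1,0,0,0,0],[1,0,0,0,0],[1,0,0,0,0],[1,0,0,0,0],[1,0,0,0,0]]]'

```text
time: 33.85
position: [0.4413, 0.2049, 0.0616]
ee_rot: [-3.133, 0.227, -0.002]
ft_force: [3.2, 0.4, -0.5]
finger_gap: 0.042
```

```bash
python3 g.py
```

```text
t 33.85 p [441.3 204.9  61.6] jaw -8.28 tilt -1.0000 F [ 3.2  0.4 -0.5] gap 0.0420 q6 0.44
```

step_arm --increments '[[[1,0,0,-0.02,0],[1,0,0,-0.07,0],[1,0,0,-0.14,0],[1,0,0,-0.22,0],[1,0,0,-0.28,0]]]'

```text
time: 34.27
position: [0.4394, 0.2047, 0.1749]
ee_rot: [3.133, -0.227, -0.004]
ft_force: [1.8, 0.6, -5.6]
finger_gap: 0.042
```

step_arm --increments '[[[1,0,0,0,0],[1,0,0,0,0]]]'

```text
time: 34.43
position: [0.4403, 0.2049, 0.1737]
ee_rot: [-3.133, 0.227, -0.001]
ft_force: [-0.7, -0.4, -6.2]
finger_gap: 0.0418
```

```bash
python3 g.py 551.4 -58.3 172 -9.2
```

```text
t 34.43 p [440.3 204.9 173.7] jaw -8.28 tilt -1.0000 F [-0.7 -0.4 -6.2] gap 0.0418 q6 0.44
cmd [0.3697 0.6112 0.0042] 0.0051
```

step_arm --increments '[[[1,0.018,0.03,0,0],[1,0.055,0.09,0,0.003],[1,0.1,0.165,0,0.005],[1,0.145,0.24,0,0.005],[1,0.19,0.315,0,0.005]]]'

```text
time: 34.85
position: [0.4955, 0.0682, 0.1704]
ee_rot: [3.131, -0.25, -0.011]
ft_force: [1.2, 0.9, -6.3]
finger_gap: 0.0418
```

step_arm --increments '[[[1,0.045,0.075,0,0],[1,0.09,0.15,0,0],[1,0.13,0.22,0,0],[1,0.16,0.27,0,0],[1,0.178,0.294,0,0]]]'

```text
time: 35.27
position: [0.5481, -0.061, 0.1701]
ee_rot: [3.131, -0.256, -0.009]
ft_force: [-0.2, -0.7, -5.4]
finger_gap: 0.0419
```

step_arm --increments '[[[1,0,0,0,0],[1,0,0,0,0],[1,0,0,0,0],[1,0,0,0,0]]]'

```text
time: 35.6
position: [0.5481, -0.0564, 0.1729]
ee_rot: [-3.131, 0.249, 0.003]
ft_force: [0.4, -0.0, -6.1]
finger_gap: 0.0417
```

```bash
python3 g.py 551.4 -58.3 66 -9.2
```

```text
t 35.60 p [548.1 -56.4 172.9] jaw -9.10 tilt -1.0000 F [ 0.4 -0.  -6.1] gap 0.0417 q6 -0.07
cmd [0.0094 0.0035 0.2672] 0.0006
```

step_arm --increments '[[[1,0.008,0.003,0.03,0],[1,0.008,0.003,0.09,0],[1,0.008,0.003,0.16,0],[1,0.008,0.003,0.22,0],[1,0.008,0.003,0.26,0]]]'

```text
time: 36.02
position: [0.5504, -0.058, 0.0675]
ee_rot: [-3.131, 0.249, 0.005]
ft_force: [-0.3, 0.0, -4.8]
finger_gap: 0.0421
```

step_arm --increments '[[[1,0,0,0,0],[1,0,0,0,0],[1,0,0,0,0],[1,0,0,0,0],[1,0,0,0,0]]]'

```text
time: 36.43
position: [0.5534, -0.0599, 0.0711]
ee_rot: [3.131, -0.251, 0.005]
ft_force: [0.6, -0.2, -6.6]
finger_gap: 0.0419
```

```bash
python3 g.py 551.4 -58.3 57.6 -9.2
```

```text
t 36.43 p [553.4 -59.9  71.1] jaw -9.17 tilt -1.0000 F [ 0.6 -0.2 -6.6] gap 0.0419 q6 -0.07
cmd [-0.0057 -0.0032  0.0337] 0.0002
```

step_arm --increments '[[[1,-0.004,-0.003,0.01,0],[1,-0.004,-0.003,0.02,0],[1,-0.004,-0.003,0.028,0],[1,-0.004,-0.003,0.028,0],[1,-0.004,-0.003,0.028,0]]]'

```text
time: 36.85
position: [0.5507, -0.0585, 0.058]
ee_rot: [-3.131, 0.252, 0.001]
ft_force: [0.5, 0.9, -5.6]
finger_gap: 0.0421
```

step_arm --increments '[[[1,0,0,0,0],[1,0,0,0,0],[1,0,0,0,0]]]'

```text
time: 37.1
position: [0.551, -0.0585, 0.0583]
ee_rot: [3.131, -0.252, 0.0]
ft_force: [0.2, 0.4, -5.6]
finger_gap: 0.0412
```

```bash
python3 g.py 551.4 -58.3 57.6 -9.2
```

```text
t 37.10 p [551.  -58.5  58.3] jaw -9.19 tilt -1.0000 F [ 0.2  0.4 -5.6] gap 0.0412 q6 -0.07
cmd [ 0.001  -0.0007  0.0018] 0.0001
```

step_arm --increments '[[[1,0.001,0,0.002,0],[1,0.001,0,0.003,0],[1,0.001,0,0.004,0],[1,0.001,0,0.004,0]]]'

```text
time: 37.43
position: [0.5514, -0.0586, 0.0576]
ee_rot: [3.131, -0.252, 0.001]
ft_force: [-1.8, 0.0, 3.9]
finger_gap: 0.0417
```

step_arm --increments '[[[0.2,0,0,0,0],[-0.3,0,0,0,0],[-0.6,0,0,0,0],[-0.8,0,0,0,0],[-0.9,0,0,0,0]]]'

```text
time: 37.85
position: [0.5517, -0.0586, 0.0567]
ee_rot: [3.131, -0.252, 0.001]
ft_force: [1.6, -1.5, -1.0]
finger_gap: 0.0648
```

step_arm --increments '[[[-1,0,0,-0.02,0],[-1,0,0,-0.08,0],[-1,0,0,-0.16,0],[-1,0,0,-0.22,0],[-1,0,0,-0.26,0]]]'

```text
time: 38.27
position: [0.5527, -0.0588, 0.164]
ee_rot: [3.131, -0.252, 0.007]
ft_force: [0.1, -0.1, -0.3]
finger_gap: 0.0935
```

```bash
python3 g.py 452.6 273.9 165 -8.4
```

```text
t 38.27 p [552.7 -58.8 164. ] jaw -9.19 tilt -1.0000 F [ 0.1 -0.1 -0.3] gap 0.0935 q6 -0.07
cmd [-0.3798 -0.7811 -0.0045] -0.0044
```

step_arm --increments '[[[-1,-0.04,-0.08,0,0],[-1,-0.08,-0.165,0,-0.004],[-1,-0.125,-0.255,0,-0.004],[-1,-0.165,-0.345,0,-0.004],[-1,-0.21,-0.435,0,-0.004]]]'

```text
time: 38.68
position: [0.496, 0.1281, 0.1615]
ee_rot: [-3.133, 0.233, -0.003]
ft_force: [0.6, 0.4, -1.0]
finger_gap: 0.0941
```

step_arm --increments '[[[-1,-0.04,-0.085,0,0],[-1,-0.08,-0.17,0,0],[-1,-0.12,-0.25,0,0],[-1,-0.155,-0.32,0,0],[-1,-0.17,-0.345,0,0]]]'

```text
time: 39.1
position: [0.448, 0.2768, 0.1613]
ee_rot: [-3.131, 0.227, -0.001]
ft_force: [0.6, 0.7, -0.7]
finger_gap: 0.094
```

step_arm --increments '[[[-1,0,0,0,0],[-1,0,0,0,0],[-1,0,0,0,0],[-1,0,0,0,0]]]'

```text
time: 39.43
position: [0.4499, 0.2717, 0.1608]
ee_rot: [3.132, -0.235, 0.001]
ft_force: [0.0, -0.8, -0.5]
finger_gap: 0.0938
```

```bash
python3 g.py 452.6 273.9 72 -8.4
```

```text
t 39.43 p [449.9 271.7 160.8] jaw -8.57 tilt -1.0000 F [ 0.  -0.8 -0.5] gap 0.0938 q6 0.56
cmd [ 0.0057 -0.0067  0.2219] -0.0009
```

step_arm --increments '[[[-1,0.006,-0.006,0.03,-0.001],[-1,0.006,-0.006,0.09,-0.001],[-1,0.006,-0.006,0.16,-0.001],[-1,0.006,-0.006,0.2,-0.001],[-1,0.006,-0.006,0.222,-0.001]]]'

```text
time: 39.85
position: [0.4512, 0.2731, 0.0697]
ee_rot: [3.131, -0.23, -0.005]
ft_force: [-0.5, 0.1, -0.3]
finger_gap: 0.094
```

step_arm --increments '[[[-1,0,0,0,0],[-1,0,0,0,0],[-1,0,0,0,0],[-1,0,0,0,0]]]'

```text
time: 40.18
position: [0.4531, 0.2754, 0.0732]
ee_rot: [-3.132, 0.227, -0.004]
ft_force: [0.7, -0.3, -0.1]
finger_gap: 0.0938
```

```bash
python3 g.py 452.6 273.9 64 -8.4
```

```text
t 40.18 p [453.1 275.4  73.2] jaw -8.31 tilt -1.0000 F [ 0.7 -0.3 -0.1] gap 0.0938 q6 0.56
cmd [-0.0007  0.0039  0.023 ] 0.0005
```

step_arm --increments '[[[-1,0,0.003,0.012,0],[-1,0,0.003,0.022,0],[-0.5,0,0.003,0.022,0],[0.2,0,0.003,0.022,0],[0.5,0,0.003,0.022,0]]]'

```text
time: 40.6
position: [0.4517, 0.274, 0.0631]
ee_rot: [3.133, -0.227, -0.0]
ft_force: [-0.2, -0.0, 0.2]
finger_gap: 0.0776
```

step_arm --increments '[[[1,0,0,0,0],[1,0,0,0,0],[1,0,0,0,0],[1,0,0,0,0],[1,0,0,0,0]]]'

```text
time: 41.02
position: [0.4519, 0.274, 0.0631]
ee_rot: [3.133, -0.227, 0.001]
ft_force: [3.3, -0.4, 2.0]
finger_gap: 0.0444
```

step_arm --increments '[[[1,0,0,0,0],[1,0,0,0,0],[1,0,0,0,0],[1,0,0,0,0],[1,0,0,0,0]]]'

```text
time: 41.43
position: [0.4527, 0.274, 0.0633]
ee_rot: [-3.133, 0.227, -0.003]
ft_force: [3.0, -0.9, -1.0]
finger_gap: 0.0416
```

```bash
python3 g.py
```

```text
t 41.43 p [452.7 274.   63.3] jaw -8.27 tilt -1.0000 F [ 3.  -0.9 -1. ] gap 0.0416 q6 0.56
```

step_arm --increments '[[[1,0,0,-0.02,0],[1,0,0,-0.07,0],[1,0,0,-0.14,0],[1,0,0,-0.22,0],[1,0,0,-0.28,0]]]'

```text
time: 41.85
position: [0.4496, 0.2738, 0.1759]
ee_rot: [3.132, -0.227, -0.007]
ft_force: [1.2, 0.3, -7.0]
finger_gap: 0.0419
```

step_arm --increments '[[[1,0,0,0,0],[1,0,0,0,0]]]'

```text
time: 42.02
position: [0.4508, 0.274, 0.175]
ee_rot: [-3.133, 0.227, 0.002]
ft_force: [0.6, -0.2, -7.7]
finger_gap: 0.0413
```

```bash
python3 g.py 561.7 2 172 -10
```

```text
t 42.02 p [450.8 274.  175. ] jaw -8.28 tilt -1.0000 F [ 0.6 -0.2 -7.7] gap 0.0413 q6 0.56
cmd [0.3724 0.633  0.007 ] 0.0095
```

step_arm --increments '[[[1,0.018,0.03,0,0],[1,0.055,0.09,0,0.004],[1,0.1,0.17,0,0.009],[1,0.145,0.25,0,0.009],[1,0.19,0.325,0,0.009]]]'

```text
time: 42.43
position: [0.5054, 0.1328, 0.1716]
ee_rot: [3.128, -0.27, -0.012]
ft_force: [1.0, 1.0, -7.7]
finger_gap: 0.0415
```

step_arm --increments '[[[1,0.045,0.075,0,0],[1,0.09,0.15,0,0],[1,0.13,0.22,0,0],[1,0.165,0.28,0,0],[1,0.184,0.304,0,0]]]'

```text
time: 42.85
position: [0.5584, -0.0016, 0.1715]
ee_rot: [3.127, -0.275, -0.01]
ft_force: [1.2, 0.3, -5.9]
finger_gap: 0.0418
```

step_arm --increments '[[[1,0,0,0,0],[1,0,0,0,0],[1,0,0,0,0],[1,0,0,0,0]]]'

```text
time: 43.18
position: [0.5584, 0.0034, 0.1741]
ee_rot: [-3.129, 0.269, 0.005]
ft_force: [-0.4, 0.1, -7.3]
finger_gap: 0.0414
```

```bash
python3 g.py 561.7 2 70 -10
```

```text
t 43.18 p [558.4   3.4 174.1] jaw -9.83 tilt -1.0000 F [-0.4  0.1 -7.3] gap 0.0414 q6 0.05
cmd [0.0095 0.0023 0.2601] 0.0009
```

step_arm --increments '[[[1,0.004,0,0.03,0],[1,0.004,0,0.09,0],[1,0.004,0,0.16,0],[1,0.004,0,0.22,0],[1,0.004,0,0.262,0]]]'

```text
time: 43.6
position: [0.5593, 0.0033, 0.0682]
ee_rot: [-3.13, 0.268, 0.006]
ft_force: [-0.2, -0.3, -7.2]
finger_gap: 0.0418
```

step_arm --increments '[[[1,0,0,0,0],[1,0,0,0,0],[1,0,0,0,0],[1,0,0,0,0],[1,0,0,0,0]]]'

```text
time: 44.02
position: [0.5626, 0.0017, 0.0719]
ee_rot: [3.13, -0.271, 0.005]
ft_force: [-0.4, 0.5, -6.8]
finger_gap: 0.0415
```

```bash
python3 g.py 561.7 2 59.3 -10
```

```text
t 44.02 p [562.6   1.7  71.9] jaw -9.89 tilt -1.0000 F [-0.4  0.5 -6.8] gap 0.0415 q6 0.05
cmd [-0.0023 -0.0002  0.0315] 0.0006
```

step_arm --increments '[[[1,-0.0015,0,0.01,0],[1,-0.0015,0,0.02,0],[1,-0.0015,0,0.028,0],[1,-0.0015,0,0.028,0],[1,-0.0015,0,0.028,0]]]'

```text
time: 44.43
position: [0.5609, 0.0017, 0.0592]
ee_rot: [3.13, -0.271, 0.0]
ft_force: [-0.5, -0.0, -4.0]
finger_gap: 0.042
```

step_arm --increments '[[[1,0,0,0,0],[1,0,0,0,0],[1,0,0,0,0]]]'

```text
time: 44.68
position: [0.5609, 0.0017, 0.0592]
ee_rot: [3.13, -0.271, 0.0]
ft_force: [-0.3, -1.1, -4.5]
finger_gap: 0.0415
```

```bash
python3 g.py 561.7 2 59.3 -10
```

```text
t 44.68 p [560.9   1.7  59.2] jaw -9.90 tilt -1.0000 F [-0.3 -1.1 -4.5] gap 0.0415 q6 0.05
cmd [ 0.0019 -0.0011 -0.0004] 0.0005
```

Touching down (load reduced); press slightly, release, go for the stub.

step_arm --increments '[[[1,0,0,0.002,0],[1,0,0,0.002,0],[1,0,0,0.002,0]]]'

```text
time: 44.93
position: [0.5609, 0.0017, 0.0591]
ee_rot: [3.13, -0.271, 0.001]
ft_force: [-2.9, -0.6, 4.3]
finger_gap: 0.0418
```

step_arm --increments '[[[0.2,0,0,0,0],[-0.3,0,0,0,0],[-0.6,0,0,0,0],[-0.8,0,0,0,0],[-0.9,0,0,0,0]]]'

```text
time: 45.35
position: [0.5613, 0.0018, 0.0582]
ee_rot: [-3.13, 0.271, -0.001]
ft_force: [-0.6, 0.4, 0.5]
finger_gap: 0.0646
```

step_arm --increments '[[[-1,0,0,-0.02,0],[-1,0,0,-0.08,0],[-1,0,0,-0.16,0],[-1,0,0,-0.22,0],[-1,0,0,-0.26,0]]]'

```text
time: 45.77
position: [0.5622, 0.0017, 0.1656]
ee_rot: [3.13, -0.271, 0.007]
ft_force: [0.8, -0.0, -0.7]
finger_gap: 0.0935
```

```bash
python3 g.py 463.9 343.6 165 -8.4
```

```text
t 45.77 p [562.2   1.7 165.6] jaw -9.90 tilt -1.0000 F [ 0.8 -0.  -0.7] gap 0.0935 q6 0.05
cmd [-3.892e-01 -7.998e-01 -1.000e-04] -0.0083
```

step_arm --increments '[[[-1,-0.04,-0.08,0,0],[-1,-0.08,-0.165,0,-0.004],[-1,-0.125,-0.255,0,-0.008],[-1,-0.165,-0.345,0,-0.008],[-1,-0.21,-0.435,0,-0.008]]]'

```text
time: 46.18
position: [0.5078, 0.1892, 0.1631]
ee_rot: [-3.132, 0.233, -0.002]
ft_force: [1.2, 0.6, -0.4]
finger_gap: 0.0942
```

step_arm --increments '[[[-1,-0.04,-0.085,0,0],[-1,-0.08,-0.17,0,0],[-1,-0.12,-0.25,0,0],[-1,-0.16,-0.33,0,0],[-1,-0.178,-0.363,0,0]]]'

```text
time: 46.6
position: [0.4575, 0.3459, 0.1629]
ee_rot: [-3.131, 0.227, -0.0]
ft_force: [1.2, -0.6, -0.9]
finger_gap: 0.0938
```

step_arm --increments '[[[-1,0,0,0,0],[-1,0,0,0,0],[-1,0,0,0,0],[-1,0,0,0,0]]]'

```text
time: 46.93
position: [0.4595, 0.3406, 0.1624]
ee_rot: [3.132, -0.234, 0.0]
ft_force: [0.7, -0.1, 0.7]
finger_gap: 0.0939
```

```bash
python3 g.py 463.9 343.6 74 -8.4
```

```text
t 46.93 p [459.5 340.6 162.4] jaw -8.54 tilt -1.0000 F [ 0.7 -0.1  0.7] gap 0.0939 q6 0.67
cmd [ 0.0098 -0.0093  0.2211] -0.0008
```

step_arm --increments '[[[-1,0.009,-0.008,0.03,-0.001],[-1,0.009,-0.008,0.09,-0.001],[-1,0.009,-0.008,0.16,-0.001],[-1,0.009,-0.008,0.2,-0.001],[-1,0.009,-0.008,0.221,-0.001]]]'

```text
time: 47.35
position: [0.462, 0.3425, 0.0707]
ee_rot: [3.13, -0.229, -0.006]
ft_force: [0.4, 0.6, -1.1]
finger_gap: 0.0938
```

step_arm --increments '[[[-1,0,0,0,0],[-1,0,0,0,0],[-1,0,0,0,0],[-1,0,0,0,0]]]'

```text
time: 47.68
position: [0.4641, 0.3448, 0.0752]
ee_rot: [-3.132, 0.227, -0.004]
ft_force: [0.8, -0.1, -1.0]
finger_gap: 0.0938
```

```bash
python3 g.py 463.9 343.6 65 -8.4
```

```text
t 47.68 p [464.1 344.8  75.2] jaw -8.30 tilt -1.0000 F [ 0.8 -0.1 -1. ] gap 0.0938 q6 0.66
cmd [-0.      0.003   0.0254] 0.0006
```

step_arm --increments '[[[-1,0,0.003,0.012,0],[-1,0,0.003,0.024,0],[-0.5,0,0.003,0.024,0],[0.2,0,0.003,0.024,0],[0.5,0,0.003,0.024,0]]]'

```text
time: 48.1
position: [0.4628, 0.3432, 0.0642]
ee_rot: [3.133, -0.227, -0.0]
ft_force: [0.4, 0.1, -0.3]
finger_gap: 0.0774
```

step_arm --increments '[[[1,0,0,0,0],[1,0,0,0,0],[1,0,0,0,0],[1,0,0,0,0],[1,0,0,0,0]]]'

```text
time: 48.52
position: [0.4628, 0.3432, 0.0643]
ee_rot: [3.133, -0.227, 0.0]
ft_force: [-0.2, 0.6, 1.4]
finger_gap: 0.0442
```

step_arm --increments '[[[1,0,0,0,0],[1,0,0,0,0],[1,0,0,0,0],[1,0,0,0,0],[1,0,0,0,0]]]'

```text
time: 48.93
position: [0.4637, 0.3432, 0.0645]
ee_rot: [-3.133, 0.227, -0.003]
ft_force: [3.0, -0.8, 0.3]
finger_gap: 0.0421
```

```bash
python3 g.py
```

```text
t 48.93 p [463.7 343.2  64.5] jaw -8.28 tilt -1.0000 F [ 3.  -0.8  0.3] gap 0.0421 q6 0.66
```

step_arm --increments '[[[1,0,0,-0.02,0],[1,0,0,-0.07,0],[1,0,0,-0.14,0],[1,0,0,-0.22,0],[1,0,0,-0.28,0]]]'

```text
time: 49.35
position: [0.4611, 0.343, 0.1775]
ee_rot: [3.133, -0.227, -0.005]
ft_force: [1.0, 0.7, -3.7]
finger_gap: 0.042
```

step_arm --increments '[[[1,0,0,0,0],[1,0,0,0,0]]]'

```text
time: 49.52
position: [0.4621, 0.3433, 0.1765]
ee_rot: [-3.133, 0.227, 0.001]
ft_force: [-1.2, 0.7, -5.2]
finger_gap: 0.0417
```

```bash
python3 g.py 573.2 57.3 172 -6
```

```text
t 49.52 p [462.1 343.3 176.5] jaw -8.28 tilt -1.0000 F [-1.2  0.7 -5.2] gap 0.0417 q6 0.66
cmd [0.3779 0.6676 0.0108] -0.0127
```

step_arm --increments '[[[1,0.018,0.03,0,0],[1,0.055,0.095,0,-0.006],[1,0.1,0.175,0,-0.0125],[1,0.145,0.26,0,-0.0125],[1,0.19,0.34,0,-0.0125]]]'

```text
time: 49.93
position: [0.5165, 0.1948, 0.1732]
ee_rot: [3.135, -0.164, -0.01]
ft_force: [-0.1, -0.1, -4.4]
finger_gap: 0.0417
```

step_arm --increments '[[[1,0.045,0.08,0,0],[1,0.09,0.16,0,0],[1,0.13,0.235,0,0],[1,0.16,0.295,0,0],[1,0.174,0.325,0,0]]]'

```text
time: 50.35
position: [0.5732, 0.0566, 0.1733]
ee_rot: [3.134, -0.17, -0.008]
ft_force: [-0.4, 0.2, -5.2]
finger_gap: 0.0412
```

step_arm --increments '[[[1,0,0,0,0],[1,0,0,0,0],[1,0,0,0,0],[1,0,0,0,0]]]'

```text
time: 50.68
position: [0.5728, 0.0624, 0.1756]
ee_rot: [-3.137, 0.163, 0.003]
ft_force: [0.2, -0.6, -4.6]
finger_gap: 0.0423
```

```bash
python3 g.py 573.2 57.3 70 -6
```

```text
t 50.68 p [572.8  62.4 175.6] jaw -5.96 tilt -1.0000 F [ 0.2 -0.6 -4.6] gap 0.0423 q6 0.09
cmd [0.0028 0.0126 0.2641] 0.0002
```

step_arm --increments '[[[1,-0.002,0.009,0.03,0],[1,-0.002,0.009,0.09,0],[1,-0.002,0.009,0.16,0],[1,-0.002,0.009,0.22,0],[1,-0.002,0.009,0.262,0]]]'

```text
time: 51.1
position: [0.5708, 0.0591, 0.0695]
ee_rot: [-3.137, 0.162, 0.005]
ft_force: [-0.3, 0.2, -5.0]
finger_gap: 0.0419
```

step_arm --increments '[[[1,0,0,0,0],[1,0,0,0,0],[1,0,0,0,0],[1,0,0,0,0],[1,0,0,0,0]]]'

```text
time: 51.52
position: [0.5739, 0.0578, 0.0731]
ee_rot: [-3.137, 0.165, -0.005]
ft_force: [-0.4, 0.2, -5.7]
finger_gap: 0.042
```

```bash
python3 g.py 573.2 57.3 60.5 -6
python3 - <<'E'
from station import optics
import cv2,numpy as np
s=optics.snapshot("scene"); np.savez("scene7.npz",**s)
i=s["image"][100:260,200:370]; cv2.imwrite("pics/scene7.png",cv2.resize(i,None,fx=3.5,fy=3.5,interpolation=cv2.INTER_CUBIC))
E
```

```text
t 51.52 p [573.9  57.8  73.1] jaw -6.01 tilt -1.0000 F [-0.4  0.2 -5.7] gap 0.0420 q6 0.08
cmd [-0.0018  0.0015  0.0316] -0.0001
```

View pics/scene7.png

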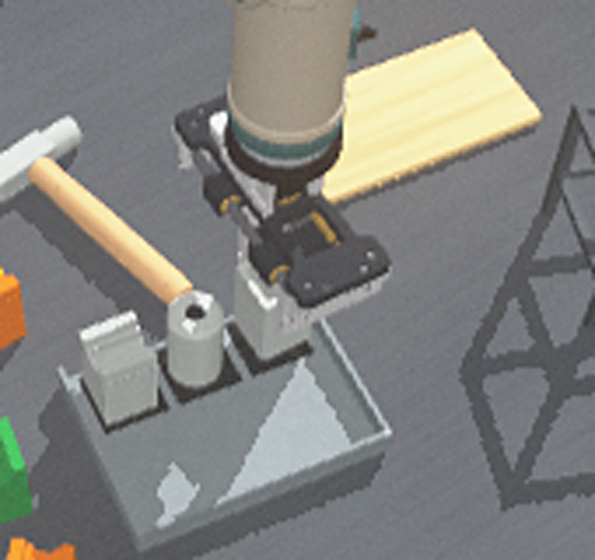

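step_arm --increments '[[[1,0,0.001,0.01,0],[1,0,0.001,0.02,0],[1,0,0.001,0.028,0],[1,0,0.001,0.028,0],[1,0,0.001,0.028,0]]]'

```text
time: 51.98
position: [0.5728, 0.057, 0.0603]
ee_rot: [3.137, -0.165, 0.0]
ft_force: [-0.2, -0.4, -2.7]
finger_gap: 0.0416
```

step_arm --increments '[[[1,0,0,0,0],[1,0,0,0,0],[1,0,0,0,0]]]'

```text
time: 52.23
position: [0.5728, 0.057, 0.0603]
ee_rot: [3.137, -0.165, 0.0]
ft_force: [-0.7, -0.4, -2.9]
finger_gap: 0.0419
```

```bash
python3 g.py 573.2 57.3 60.5 -6
```

```text
t 52.23 p [572.8  57.   60.3] jaw -6.04 tilt -1.0000 F [-0.7 -0.4 -2.9] gap 0.0419 q6 0.08
cmd [ 0.0009 -0.0008 -0.0004] -0.0002
```

Down. Press slightly, release, rise, retreat.

step_arm --increments '[[[1,0,0,0.0015,0],[1,0,0,0.0015,0],[1,0,0,0.0015,0]]]'

```text
time: 52.48
position: [0.5728, 0.057, 0.0603]
ee_rot: [3.137, -0.165, 0.001]
ft_force: [-2.7, -1.3, 3.2]
finger_gap: 0.0417
```

step_arm --increments '[[[0.2,0,0,0,0],[-0.3,0,0,0,0],[-0.6,0,0,0,0],[-0.8,0,0,0,0],[-0.9,0,0,0,0]]]'

```text
time: 52.9
position: [0.573, 0.0573, 0.0595]
ee_rot: [-3.137, 0.165, -0.0]
ft_force: [0.2, -0.1, 0.3]
finger_gap: 0.0647
```

step_arm --increments '[[[-1,0,0,-0.02,0],[-1,0,0,-0.08,0],[-1,0,0,-0.16,0],[-1,0,0,-0.24,0],[-1,0,0,-0.32,0]]]'

```text
time: 53.32
position: [0.5726, 0.0573, 0.1895]
ee_rot: [-3.137, 0.165, -0.0]
ft_force: [0.5, 0.0, 0.9]
finger_gap: 0.0936
```

step_arm --increments '[[[-1,-0.06,-0.08,-0.02,0],[-1,-0.13,-0.16,-0.04,0],[-1,-0.2,-0.24,-0.06,0],[-1,-0.27,-0.32,-0.08,0],[-1,-0.33,-0.4,-0.08,0]]]'

```text
time: 53.73
position: [0.4593, 0.2288, 0.2218]
ee_rot: [-3.136, 0.167, -0.005]
ft_force: [1.0, -0.3, -0.1]
finger_gap: 0.0937
```

step_arm --increments '[[[-1,-0.06,-0.06,0,0],[-1,-0.12,-0.12,0,0],[-1,-0.18,-0.18,0,0],[-1,-0.22,-0.22,0,0],[-1,-0.22,-0.22,0,0]]]'

```text
time: 54.15
position: [0.3787, 0.3272, 0.2203]
ee_rot: [-3.135, 0.158, 0.002]
ft_force: [0.2, 0.0, -0.6]
finger_gap: 0.0937
```

step_arm --increments '[[[-1,0,0,0,0],[-1,0,0,0,0],[-1,0,0,0,0],[-1,0,0,0,0]]]'

```text
time: 54.48
position: [0.3825, 0.3234, 0.2196]
ee_rot: [3.137, -0.168, 0.0]
ft_force: [-0.6, -0.4, -0.3]
finger_gap: 0.0942
```

```bash
python3 g.py
python3 - <<'E'
from station import optics
from m import *
for n in("scene","top"):
    s=optics.snapshot(n); np.savez(f"{n}8.npz",**s)
    cv2.imwrite(f"pics/{n}8.png",s["image"])
b=(205,120,325,215); cv2.imwrite("pics/r8.png",up(s,b))
E
```

```text
t 54.48 p [382.5 323.4 219.6] jaw -6.14 tilt -1.0000 F [-0.6 -0.4 -0.3] gap 0.0942 q6 0.67
```

View pics/top8.png

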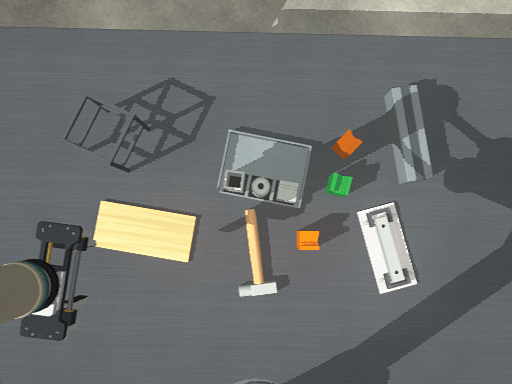

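View pics/scene8.png

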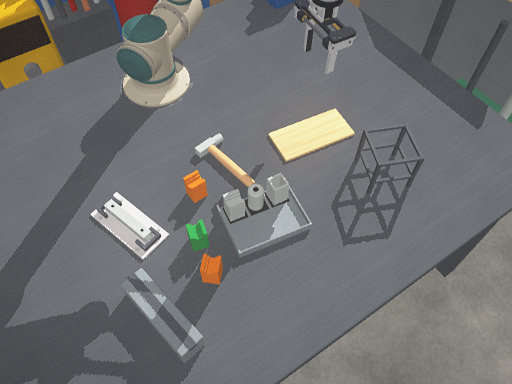

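View pics/r8.png

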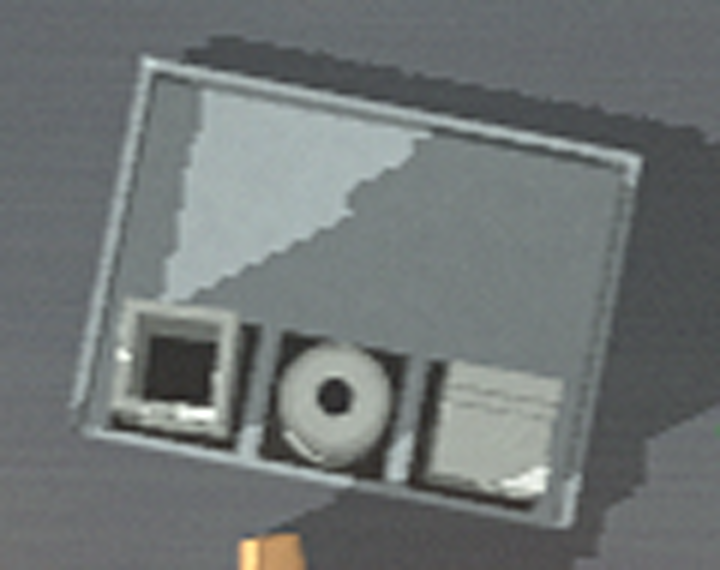

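```bash
python3 -c "
from station import ctrl,readout
import numpy as np
print(np.abs(readout.read_state()['dq']).max()); print(ctrl.finish_job())"
```

```text
0.004704663790124776
the job is handed in; nothing more can be done
None
```

The job is done and handed in at about 55 s of the 136 s allowed. I moved the tube stub, slug and V-block to the plywood board, laid the rail in the weld jig, and then stood each block back on its own mark.

**Last pictures:**
- All three blocks are upright on their marks and the board is empty.
- The rail lies flat in the jig between its stops. An earlier top view, taken just after placing it, put its centre about 2 mm from the nest centre, where there is 7–8 mm of room.
- By eye, the beam, hammer, frame and the green and orange blocks are where they were at the start.

**Forces:** the contact forces I read while gripping and placing stayed below about 8 N. These were read at the end of each move, not continuously.

**Small disagreements:**
- The slug's centre hole appears about 2 mm nearer the front edge than at the start, while the wrist reading at release suggests about 1 mm. It is still well inside its 52 mm mark.
- The arm sometimes read 1–3 mm off its target before settling, so I corrected before each placing.

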